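Put away the mounting syringes

TASK

Clear the capped syringes off the histology bench. Those with the plunger drawn out are still loaded: lay them flat in the black case, opening its sliding cover and sliding it fully shut again afterwards. Those with the plunger pushed home are spent: lay them in the steel tray, and push the tray, flat on the bench, to stand squarely inside the taped rectangle; do not work any plunger, and leave everything else on the bench where it is.

Things in the scene. Friction and masses are not known exactly. Their poses are not given: they have to be found in the camera images.
- case: black plastic storage case with a sliding cover, screwed to the bench on the robot's right; outside 240 x 194 mm, side walls and near end wall 54 mm high, walls 5 mm, floor 4 mm (inside 230 x 184 mm, about 42 mm clear under the cover). Origin: centre of its underside, on the bench. +x runs along its length, the way the cover slides open (roughly away from the robot); y across; z up. Far end wall is lower (44 mm) so that the cover passes over it
- cover (a joint): grey sliding cover of the case, 4 mm thick, its top face 49.5 mm above the bench, running in grooves of the side walls: 0 = shut against the near end wall, up to 0.19 m = fully slid back (it stays on; the last 40 mm of the inside at the far end then remain covered). About 3 N of friction, stays where it is left; may start a little ajar
- cover_grip (a point): centre of the grip bar that stands on the cover: bar 14 mm thick along the case's x, 70 mm long along y, 26 mm high (49 to 75 mm above the bench). With the cover shut it lies at x = -80 mm in the case's frame and moves with the cover; axes as the case
- tray_in (a point): centre of the inner floor of the loose steel disposal tray (floor 4 mm thick; outside 160 mm along its x, 220 mm along its y, 35 mm high, walls 4 mm, about 0.5 kg, slides on the bench); z up
- bay: collection bay: a rectangle of flat dark-grey tape on the bench at the left, clear inside 210 mm along its x by 270 mm along its y, tape 12 mm wide, nothing standing up. Origin: its centre, on the bench. Its x points roughly away from the robot
- syringe1_mid (a point): mid-point of the barrel (on its axis) of a syringe lying on its side: amber barrel 20 mm in diameter and 84 mm long along its own x, white cap 11 mm in diameter on the +x end (12 mm long), amber finger flange 3 mm thick, 32 mm wide and 20 mm high at x = -42 to -45 mm, dark grey plunger coming out beyond the flange towards -x; about 45 g. May be absent
- syringe1_plunger (a joint): how far this syringe's plunger is drawn out, in m: about 0 = pushed home (thumb disc ends 57 mm behind the barrel's mid-point), 0.028 to 0.043 = loaded (disc ends that much farther back). Moves if pushed with more than about 4 N
- syringe2_mid (a point): mid-point of the barrel (on its axis) of a syringe lying on its side: amber barrel 20 mm in diameter and 84 mm long along its own x, white cap 11 mm in diameter on the +x end (12 mm long), amber finger flange 3 mm thick, 32 mm wide and 20 mm high at x = -42 to -45 mm, dark grey plunger coming out beyond the flange towards -x; about 45 g. May be absent
- syringe2_plunger (a joint): how far this syringe's plunger is drawn out, in m: about 0 = pushed home (thumb disc ends 57 mm behind the barrel's mid-point), 0.028 to 0.043 = loaded (disc ends that much farther back). Moves if pushed with more than about 4 N
- syringe3_mid (a point): mid-point of the barrel (on its axis) of a syringe lying on its side: amber barrel 20 mm in diameter and 84 mm long along its own x, white cap 11 mm in diameter on the +x end (12 mm long), amber finger flange 3 mm thick, 32 mm wide and 20 mm high at x = -42 to -45 mm, dark grey plunger coming out beyond the flange towards -x; about 45 g. May be absent
- syringe3_plunger (a joint): how far this syringe's plunger is drawn out, in m: about 0 = pushed home (thumb disc ends 57 mm behind the barrel's mid-point), 0.028 to 0.043 = loaded (disc ends that much farther back). Moves if pushed with more than about 4 N
- syringe4_mid (a point): mid-point of the barrel (on its axis) of a syringe lying on its side: amber barrel 20 mm in diameter and 84 mm long along its own x, white cap 11 mm in diameter on the +x end (12 mm long), amber finger flange 3 mm thick, 32 mm wide and 20 mm high at x = -42 to -45 mm, dark grey plunger coming out beyond the flange towards -x; about 45 g. May be absent
- syringe4_plunger (a joint): how far this syringe's plunger is drawn out, in m: about 0 = pushed home (thumb disc ends 57 mm behind the barrel's mid-point), 0.028 to 0.043 = loaded (disc ends that much farther back). Moves if pushed with more than about 4 N
- syringe5_mid (a point): mid-point of the barrel (on its axis) of a syringe lying on its side: amber barrel 20 mm in diameter and 84 mm long along its own x, white cap 11 mm in diameter on the +x end (12 mm long), amber finger flange 3 mm thick, 32 mm wide and 20 mm high at x = -42 to -45 mm, dark grey plunger coming out beyond the flange towards -x; about 45 g. May be absent
- syringe5_plunger (a joint): how far this syringe's plunger is drawn out, in m: about 0 = pushed home (thumb disc ends 57 mm behind the barrel's mid-point), 0.028 to 0.043 = loaded (disc ends that much farther back). Moves if pushed with more than about 4 N
- syringe6_mid (a point): mid-point of the barrel (on its axis) of a syringe lying on its side: amber barrel 20 mm in diameter and 84 mm long along its own x, white cap 11 mm in diameter on the +x end (12 mm long), amber finger flange 3 mm thick, 32 mm wide and 20 mm high at x = -42 to -45 mm, dark grey plunger coming out beyond the flange towards -x; about 45 g. May be absent
- syringe6_plunger (a joint): how far this syringe's plunger is drawn out, in m: about 0 = pushed home (thumb disc ends 57 mm behind the barrel's mid-point), 0.028 to 0.043 = loaded (disc ends that much farther back). Moves if pushed with more than about 4 N
- coverslips: bystander: small box of coverslips 60 x 34 x 22 mm, origin under its centre
- marker: bystander: marker pen 142 mm long, 13 mm thick, lying along its x, origin under its middle
- jar: bystander: glass staining jar 60 x 60 x 94 mm, origin under its centre
- bottle: bystander: small amber bottle, 52 mm in diameter, 110 mm high, origin under its centre
- slidebox: bystander: slide box 90 x 170 x 32 mm, origin under its centre
- timer: bystander: bench timer 60 x 65 x 18 mm, origin under its centre
- forceps: bystander: steel forceps about 125 mm long, lying along their x, origin near their middle

How it is judged:
On the way, in this order (a step that is already met when the one before it is completed fails the run):
1. the case's cover is slid well back (value of joint cover above 0.12 m), for 0.2 s.
2. every loaded syringe lies in the case ((value of joint syringe1_plunger below 0.016 m or (x of syringe1_mid in the frame of case between -0.112 and 0.112 m and y of syringe1_mid in the frame of case between -0.09 and 0.09 m and z of syringe1_mid in the frame of case between 0 and 0.034 m and angle between syringe1_mid's own x axis and vertical between 1.25 and 1.9 rad)) and (value of joint syringe2_plunger below 0.016 m or (x of syringe2_mid in the frame of case between -0.112 and 0.112 m and y of syringe2_mid in the frame of case between -0.09 and 0.09 m and z of syringe2_mid in the frame of case between 0 and 0.034 m and angle between syringe2_mid's own x axis and vertical between 1.25 and 1.9 rad)) and (value of joint syringe3_plunger below 0.016 m or (x of syringe3_mid in the frame of case between -0.112 and 0.112 m and y of syringe3_mid in the frame of case between -0.09 and 0.09 m and z of syringe3_mid in the frame of case between 0 and 0.034 m and angle between syringe3_mid's own x axis and vertical between 1.25 and 1.9 rad)) and (value of joint syringe4_plunger below 0.016 m or (x of syringe4_mid in the frame of case between -0.112 and 0.112 m and y of syringe4_mid in the frame of case between -0.09 and 0.09 m and z of syringe4_mid in the frame of case between 0 and 0.034 m and angle between syringe4_mid's own x axis and vertical between 1.25 and 1.9 rad)) and (value of joint syringe5_plunger below 0.016 m or (x of syringe5_mid in the frame of case between -0.112 and 0.112 m and y of syringe5_mid in the frame of case between -0.09 and 0.09 m and z of syringe5_mid in the frame of case between 0 and 0.034 m and angle between syringe5_mid's own x axis and vertical between 1.25 and 1.9 rad)) and (value of joint syringe6_plunger below 0.016 m or (x of syringe6_mid in the frame of case between -0.112 and 0.112 m and y of syringe6_mid in the frame of case between -0.09 and 0.09 m and z of syringe6_mid in the frame of case between 0 and 0.034 m and angle between syringe6_mid's own x axis and vertical between 1.25 and 1.9 rad))), for 0.3 s.
3. the cover is slid fully shut over them (all of step 2 and value of joint cover below 0.006 m), for 0.2 s.
At the end, for the whole second after the job is handed in: loaded syringes lie flat (20 degrees) in the case, cover shut to 6 mm; spent ones lie in the tray; the tray stands on the bench in the taped rectangle (centre within 27 mm along each axis, turned under 15 degrees) (all of step 3 and (value of joint syringe1_plunger above 0.016 m or (x of syringe1_mid in the frame of tray_in between -0.074 and 0.074 m and y of syringe1_mid in the frame of tray_in between -0.104 and 0.104 m and z of syringe1_mid in the frame of tray_in between 0 and 0.032 m and angle between syringe1_mid's own x axis and vertical between 1.15 and 2 rad)) and (value of joint syringe2_plunger above 0.016 m or (x of syringe2_mid in the frame of tray_in between -0.074 and 0.074 m and y of syringe2_mid in the frame of tray_in between -0.104 and 0.104 m and z of syringe2_mid in the frame of tray_in between 0 and 0.032 m and angle between syringe2_mid's own x axis and vertical between 1.15 and 2 rad)) and (value of joint syringe3_plunger above 0.016 m or (x of syringe3_mid in the frame of tray_in between -0.074 and 0.074 m and y of syringe3_mid in the frame of tray_in between -0.104 and 0.104 m and z of syringe3_mid in the frame of tray_in between 0 and 0.032 m and angle between syringe3_mid's own x axis and vertical between 1.15 and 2 rad)) and (value of joint syringe4_plunger above 0.016 m or (x of syringe4_mid in the frame of tray_in between -0.074 and 0.074 m and y of syringe4_mid in the frame of tray_in between -0.104 and 0.104 m and z of syringe4_mid in the frame of tray_in between 0 and 0.032 m and angle between syringe4_mid's own x axis and vertical between 1.15 and 2 rad)) and (value of joint syringe5_plunger above 0.016 m or (x of syringe5_mid in the frame of tray_in between -0.074 and 0.074 m and y of syringe5_mid in the frame of tray_in between -0.104 and 0.104 m and z of syringe5_mid in the frame of tray_in between 0 and 0.032 m and angle between syringe5_mid's own x axis and vertical between 1.15 and 2 rad)) and (value of joint syringe6_plunger above 0.016 m or (x of syringe6_mid in the frame of tray_in between -0.074 and 0.074 m and y of syringe6_mid in the frame of tray_in between -0.104 and 0.104 m and z of syringe6_mid in the frame of tray_in between 0 and 0.032 m and angle between syringe6_mid's own x axis and vertical between 1.15 and 2 rad)) and x of tray_in in the frame of bay between -0.027 and 0.027 m and y of tray_in in the frame of bay between -0.027 and 0.027 m and angle between the x axis of tray_in and the x axis of bay, either way round below 0.26 rad and height (world z) of tray_in below 0.012 m); the robot touches nothing.
It fails at once if a plunger is worked: pushed in or drawn out until it stands at 10 to 22 mm (value of joint syringe1_plunger between 0.01 and 0.022 m or value of joint syringe2_plunger between 0.01 and 0.022 m or value of joint syringe3_plunger between 0.01 and 0.022 m or value of joint syringe4_plunger between 0.01 and 0.022 m or value of joint syringe5_plunger between 0.01 and 0.022 m or value of joint syringe6_plunger between 0.01 and 0.022 m).
It fails at once if the tray is lifted off the bench or tipped (15 degrees) (height (world z) of tray_in above 0.025 m or angle between tray_in's own z axis and vertical above 0.26 rad).
It fails at once if something that should be left alone is moved by more than 40 mm (distance of any of coverslips, marker, jar, bottle, slidebox, timer, forceps from where it was at the start of the episode above 0.04 m).
Of syringe1, syringe2, syringe3, syringe4, syringe5, syringe6 only 4 to 6 are there at a start; the rules pass over those that are not, and their reading is None.
At some moment in a run one of syringe1, syringe2, syringe3, syringe4, syringe5, syringe6 may be knocked a few centimetres aside while the robot is not near it.
Once in a run the grip may slacken for a moment while it holds something.
It also fails if it takes over 200 s, if anything falls off the work surface, if the arm or the gripper's body presses on something with over 40 N, if the wrist force passes 120 N, or if a joint passes its speed limit or range.

ROBOT

A 6-joint arm with a two-finger parallel gripper is mounted at the origin on the work surface. World frame = base frame: x ahead of the robot, y to its left, z up, the work surface at z = 0. Lengths are in m, angles in rad, forces in N, time in s.
With the tool pointing down it reaches from about 0.35 to 0.975 m from the base axis. Payload 4.9 kg.
Tool frame: the origin (TCP) lies midway between the tips of the shut fingers; the grasp point (between the pads) lies grasp_offset behind it (grasp_offset is the distance from the TCP to the grasp point, in m); z points along the fingers, x is the direction in which the jaws open and shut, and the axes are right-handed (so a half turn about z gives the same grasp; the last joint's range is limited). The gripper opens to 85 mm and grips with 20 to 120 N. Pads are 22 mm wide; open, the fingers measure 114 mm over their backs; the gripper's body (76 mm by 85 mm) begins 54 mm behind the grasp point. The pads swing forward as they close: fully open they stand 13 mm farther back than shut.
Start: joints at [-1.406, 0.053, 1.613, -0, 1.476, -0.119], TCP at [0.175, -0.6, 0.231] pointing down, gripper open.
Joint ranges: [-3.01, 3.01], [-1.01, 2.22], [0.06, 2.58], [-1.02, 4.17], [0.09, 2.62], [-3.14, 3.14]. Speed limits (rad/s): [2.57, 2.57, 3.14, 3.14, 3.14, 3.14].

INTERFACE

Orientations are given as a 3x3 rotation matrix whose columns are the frame's x, y, z axes.
In Python, from plant import * gives the robot as it stands.
- The arm moves only by the tool arm_command, never from a script. Its argument "motion" is one flat list of numbers, 7 for each row, row after row: the shift along the tool's x, y, z scaled (see below), then the turn, a rotation vector about the tool's x, y, z scaled (see below), then the closure, from -1 (fully open) to 1 (shut), so that 0 is half open. A call has 1 to 12 rows; each row is the pose to reach, as a shift and turn from the pose measured when the call began, along the tool's axes at that moment, turning the shorter way round; what a row does not reach only later rows make up. The controller multiplies each number of a shift by 200 mm and each number of a turn by pi rad. A row lasts 1/8 s, in which the tool goes at most 62.5 mm and 10.7 degrees, less where a joint would pass 70% of its speed; a pose out of reach is approached as far as the arm can. A call with a number of a shift or a turn outside -1 to 1 is refused whole. A call with a gripper value outside its range is refused whole. The fingers move at their own pace and stop on an object; "newtons" is the grip in N (left out, the last holds). Time passes only in rows, so rows that repeat a pose let the fingers close. It gives the time, the measured TCP pose, the force and the opening at its end, in the units of the state.
- observe(): the state, without advancing time (a new reading comes with each control period).
- capture(name): name is "side" or "top"; returns the picture (400x640x3 uint8, red, green, blue); there is no depth.
- camera_model(name): a dict with "intrinsics" (3x3 intrinsics, pixels), "k1" (the pictures are not rectified: a ray, as slopes to the right and down, at radius r is drawn at 1 + k1 r^2 times it, then the intrinsics apply), "world_to_cam" (4x4, takes a point from world to camera coordinates). Camera axes: x right, y down, z forward; pixel columns grow to the right and rows downward; lengths in m; the calibration is good to about 2 mm. A picture is of the moment at which its call begins. camera_model takes no time and is no camera call.
- hand_in(): hands the job in, once; it reports no verdict.
Trained networks look in the newest picture that a camera, given by its name, has taken for a name from the list of things; names that differ only in an ending like _2 or _b are one class to them, and where a whole thing is asked for, a point or a joint stands for the part that bears it (a point fixed in the world has none). Each returns a list of dicts, best first, with "score" (0 to 1); they miss things now and then, are a little off and sometimes report something else, mostly with a low value. They report only what shows in the picture. A call takes as long as a camera call.
- outline_of(thing, camera): "mask" (400x640 bool, what is visible of it) and "position" ([column, row] in pixels, amid what is visible of it).
The state is a dict: "time_s": time; "joint_positions": joint angles; "joint_velocities": joint speeds; "effort": joint torques, N m; "tcp_pos": TCP position; "orientation": TCP orientation; "ft_force": force on the tool from outside, world axes, zero at the start; "moment": the same for the moment, N m; "opening": finger opening in m.
Only numpy, scipy, OpenCV 4.12 (cv2) and the standard library are available. Lean on these libraries where they do the work, as an engineer would, in place of code of your own. Each camera call takes 0.05 s, during which the arm holds its last target.

## Working session

There is one attempt and no reset: what is moved stays moved. The work goes in short steps, Python scripts to look and compute and a tool call to move; the robot and the scene stay as the last step left them, time stands still between calls to the robot, and variables do not carry over. Pictures are saved under pics/ and viewed, and the job is handed in when it is done.

Besides the shell and the picture viewer there is one more tool, called as a command line: name --argument value ..., lists and objects as JSON in quotes. arm_command: Moves the arm, as the interface text tells. Shifts and turns lie within -1 to 1; 1 stands for 200 mm of shift or pi rad of turn. Its arguments: {"type":"object","properties":{"motion":{"type":"array","items":{"type":"number","minimum":-1,"maximum":1}},"newtons":{"type":"number"}},"required":["motion"]}

```bash
ls; mkdir -p pics; python3 - <<'E'
from plant import *
import cv2
s=observe(); print({k:v for k,v in s.items()})
for n in("side","top"):
    im=capture(n); cv2.imwrite(f"pics/{n}0.png",im[:,:,::-1]); print(n,camera_model(n))
E
```

```text
pics
{'time_s': 0.0, 'joint_positions': array([-1.40599293e+00,  5.33548752e-02,  1.61429317e+00,  1.44334279e-06,
        1.47601258e+00, -1.19016323e-01]), 'joint_velocities': array([-0.00123157, -0.00306156,  0.0001851 , -0.00196392, -0.00133941,
       -0.00101533]), 'effort': array([ 3.36509904e-03, -3.93684912e+01, -3.70171773e+01,  7.26807116e-05,
        7.09993605e-03,  8.86109149e-06]), 'tcp_pos': array([ 0.17490291, -0.59937611,  0.23006475]), 'orientation': array([[ 2.80024110e-01, -9.59992908e-01, -3.37851335e-04],
       [-9.59990772e-01, -2.80024205e-01,  2.04019135e-03],
       [-2.05317578e-03, -2.46968603e-04, -9.99997862e-01]]), 'ft_force': array([-0.61570352, -0.61017238,  0.74361996]), 'moment': array([-0.00709681, -0.00560054,  0.01732632]), 'opening': 0.08533879036058836}
side {'intrinsics': array([[361.88778052,   0.        , 317.35973619],
       [  0.        , 361.88778052, 203.96555712],
       [  0.        ,   0.        ,   1.        ]]), 'k1': 0.023845004888989017, 'world_to_cam': array([[-0.98426655, -0.17661533, -0.00513675,  0.59043405],
       [-0.08793635,  0.51486565, -0.85274883,  0.13781039],
       [ 0.15325325, -0.83888044, -0.52229595,  0.95765358],
       [ 0.        ,  0.        ,  0.        ,  1.        ]])}
top {'intrinsics': array([[435.76483461,   0.        , 310.81076865],
       [  0.        , 435.76483461, 201.10748777],
       [  0.        ,   0.        ,   1.        ]]), 'k1': 0.01550352652639355, 'world_to_cam': array([[ 1.29353908e-03, -9.99998448e-01, -1.19607268e-03,
        -8.49650167e-03],
       [-9.79593175e-01, -1.02674744e-03, -2.00987955e-01,
         6.13753681e-01],
       [ 2.00986415e-01,  1.43165040e-03, -9.79592983e-01,
         1.08407004e+00],
       [ 0.00000000e+00,  0.00000000e+00,  0.00000000e+00,
         1.00000000e+00]])}
```

View pics/top0.png

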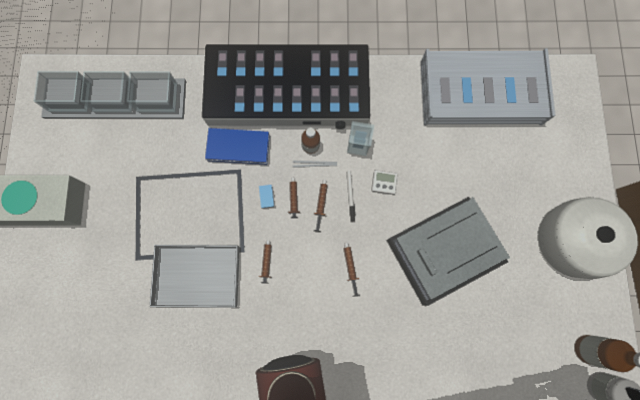

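View pics/side0.png

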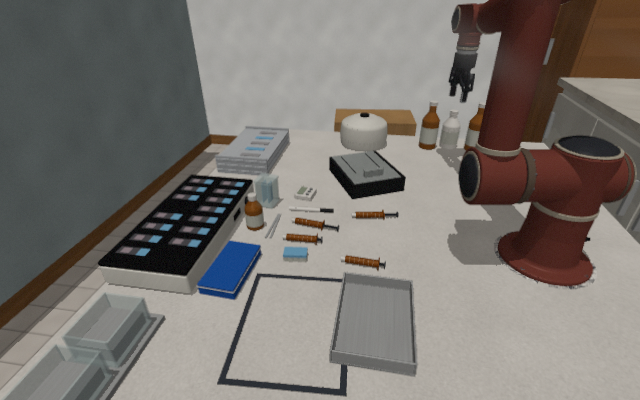

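```bash
cat > h.py <<'E'
from plant import *
import numpy as np, cv2
def ray(cam,uv):
    m=camera_model(cam);K=m["intrinsics"];T=m["world_to_cam"]
    d=np.array([(uv[0]-K[0,2])/K[0,0],(uv[1]-K[1,2])/K[1,1]]);u=d.copy()
    for _ in range(10): u=d/(1+m["k1"]*(u@u))
    R=T[:3,:3]; return -R.T@T[:3,3], R.T@np.array([u[0],u[1],1])
def pz(cam,uv,z):
    o,d=ray(cam,uv); return o+d*(z-o[2])/d[2]
def proj(cam,p):
    m=camera_model(cam);K=m["intrinsics"];T=m["world_to_cam"]
    c=T[:3,:3]@np.asarray(p)+T[:3,3];u=c[:2]/c[2];u=u*(1+m["k1"]*(u@u));return K[:2,:2]@u+K[:2,2]
def crop(cam,name,x0,y0,x1,y1,s):
    im=capture(cam); c=im[y0:y1,x0:x1]; cv2.imwrite("pics/"+name,cv2.resize(c,None,fx=s,fy=s,interpolation=cv2.INTER_CUBIC)[:,:,::-1]); return im
def rel(p,ang=None):
    """tool-frame scaled shift to world point p"""
    s=observe(); return np.round(s["orientation"].T@(np.asarray(p)-s["tcp_pos"])/.2,4)
E
python3 - <<'E'
from h import *
crop("top","c1.png",240,160,400,310,5)
for c in("top",):
  for t in["syringe1_mid","case","cover_grip","tray_in","bay","coverslips","marker","jar","bottle","slidebox","timer","forceps"]:
    for r in outline_of(t,c):
        if r["score"]<.3: continue
        m=r["mask"].astype(np.uint8);rc=cv2.minAreaRect(np.argwhere(m)[:,::-1].astype(np.float32))
        print(t,round(r["score"],2),np.round(r["position"],1),m.sum(),np.round(cv2.boxPoints(rc),0).astype(int).tolist(),np.round(pz(c,r["position"],.0)[:2],3))
E
```

```text
syringe1_mid 0.61 [265.1 259.9] 250 [[260, 282], [264, 241], [271, 241], [267, 282]] [0.464 0.116]
case 0.57 [448.1 252.2] 7551 [[385, 240], [473, 192], [511, 260], [423, 308]] [ 0.486 -0.379]
cover_grip 0.97 [451.6 246.2] 6244 [[395, 239], [474, 194], [509, 257], [431, 302]] [ 0.502 -0.39 ]
cover_grip 0.71 [180.9 176.3] 1068 [[131, 177], [240, 169], [246, 253], [136, 260]] [0.697 0.357]
tray_in 0.82 [195.5 277.2] 5432 [[150, 307], [150, 244], [239, 244], [239, 307]] [0.418 0.301]
bay 0.88 [184.2 173.8] 1009 [[130, 177], [240, 169], [246, 252], [136, 260]] [0.705 0.348]
coverslips 0.54 [267.4 196.1] 288 [[258, 186], [271, 185], [273, 207], [260, 209]] [0.641 0.113]
marker 0.69 [350.6 193.5] 254 [[344, 172], [350, 171], [356, 221], [350, 221]] [ 0.648 -0.119]
jar 0.75 [355. 140.] 705 [[346, 153], [351, 120], [374, 124], [369, 157]] [ 0.805 -0.134]
bottle 0.83 [311.6 143.1] 406 [[301, 128], [319, 128], [319, 153], [301, 153]] [ 0.796 -0.01 ]
bottle 0.56 [385.7 178.5] 479 [[371, 192], [374, 171], [397, 173], [394, 194]] [ 0.691 -0.218]
bottle 0.35 [350.6 264.9] 344 [[341, 244], [349, 242], [360, 295], [352, 297]] [ 0.451 -0.115]
slidebox 0.95 [238.5 146. ] 2073 [[205, 161], [206, 128], [269, 131], [268, 165]] [0.787 0.199]
timer 0.36 [319.9 203.7] 324 [[313, 231], [319, 179], [328, 180], [321, 232]] [ 0.619 -0.033]
forceps 0.53 [189.1 174.8] 1056 [[130, 176], [240, 169], [246, 252], [136, 259]] [0.702 0.334]
```

View pics/c1.png

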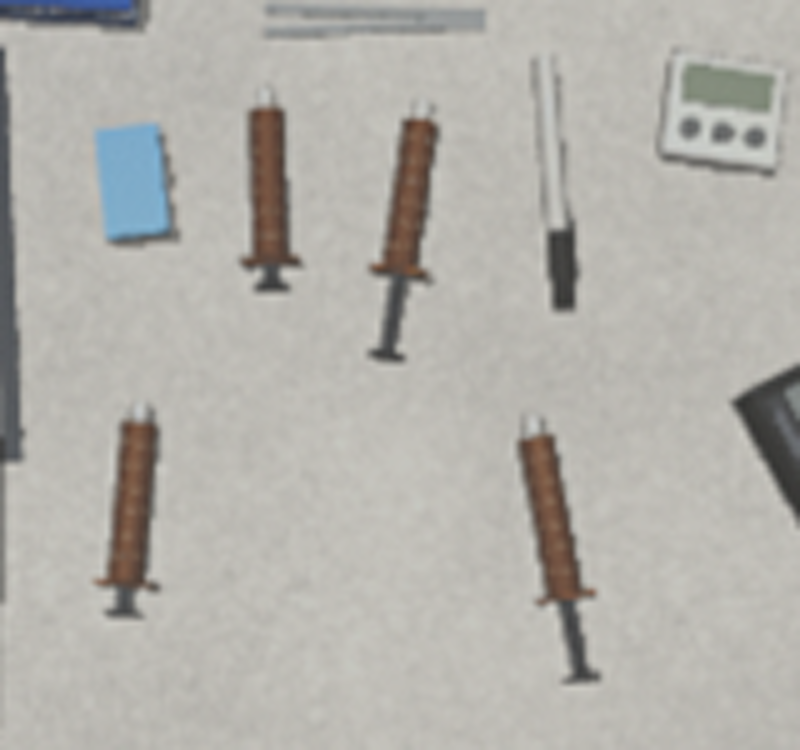

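```bash
cat >> h.py <<'E'
def syr(im=None):
    if im is None: im=capture("top")
    hsv=cv2.cvtColor(im,cv2.COLOR_RGB2HSV)
    m=((hsv[...,0]<16)&(hsv[...,1]>110)&(hsv[...,2]>50)&(hsv[...,2]<190)).astype(np.uint8)
    n,l,st,c=cv2.connectedComponentsWithStats(m)
    out=[]
    for i in range(1,n):
        if not 120<st[i,4]<600 : continue
        q=np.argwhere(l==i)[:,::-1].astype(float)
        w=np.array([pz("top",p,.010)[:2] for p in q]); mu=w.mean(0)
        ev,V=np.linalg.eigh(np.cov((w-mu).T)); a=V[:,1]; t=(w-mu)@a; s=(w-mu)@V[:,0]
        if t.max()-t.min()<.06 or t.max()-t.min()>.12: continue
        # flange = wider end
        e=[np.ptp(s[t>t.max()-.012]),np.ptp(s[t<t.min()+.012])]
        if e[0]>e[1]: a=-a; t=-t
        mid=mu+a*(np.percentile(t,1)+.045+np.percentile(t,99)-.042)/2
        # plunger extent: dark pixels behind
        out.append((mid,a,t.max()-t.min()))
        print("px",np.round(c[i]),"mid",np.round(mid,4),"axis",np.round(a,3),"deg",round(np.degrees(np.arctan2(a[1],a[0])),1),"len",round(np.ptp(t),3),"e",np.round(e,3))
    return out
E
python3 - <<'E'
from h import *
im=crop("top","c2.png",370,180,530,315,5)
syr(im)
E
```

```text
(no output)
```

View pics/c2.png

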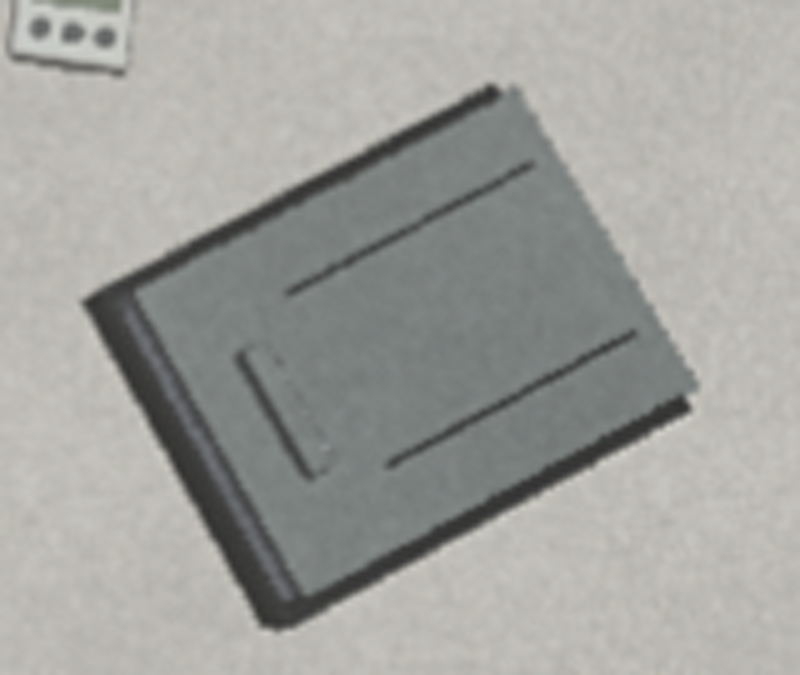

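```bash
python3 - <<'E'
from h import *
from scipy.optimize import least_squares
im=capture("top"); hsv=cv2.cvtColor(im,cv2.COLOR_RGB2HSV)
for u,v in((266,262),(293,195),(350,262)): print(hsv[v,u],im[v,u])
px={'nl':(386.8,240),'nr':(425,305.6),'fl':(469,197),'fr':(507.6,261)}
for k,v in px.items(): print(k,np.round(pz("top",v,.054),4))
o,d=ray("top",(320,200));print("cam",o)
# cover far edge & grip
for v in((473.5,197),(509.5,257),): print("cov",np.round(pz("top",v,.0495),4))
E
```

```text
[ 12  93 132] [132 103  84]
[ 10 112 118] [118  84  66]
[ 11 109 117] [117  85  67]
nl [ 0.5124 -0.2055  0.054 ]
nr [ 0.3469 -0.2959  0.054 ]
fl [ 0.627  -0.4268  0.054 ]
fr [ 0.459  -0.5132  0.054 ]
cam [ 0.38335656 -0.00941833  1.18529433]
cov [ 0.628  -0.4403  0.0495]
cov [ 0.4696 -0.521   0.0495]
```

```bash
sed -i 's/hsv\[...,1\]>110/hsv[...,1]>70/' h.py; cat >> h.py <<'E'
CC=np.array([.488,-.3634]);CY=np.radians(-62.7)
def case2w(x,y,z=0,c=None):
    c=CC if c is None else c
    return np.array([c[0]+x*np.cos(CY)-y*np.sin(CY),c[1]+x*np.sin(CY)+y*np.cos(CY),z])
def drawcase(cam,q,name,box,s):
    im=capture(cam).copy(); x0,y0,x1,y1=box
    c=cv2.resize(im[y0:y1,x0:x1],None,fx=s,fy=s,interpolation=cv2.INTER_CUBIC)
    def poly(P,col):
        p=np.array([(proj(cam,a)-[x0,y0]+.5)*s for a in P]).astype(np.int32); cv2.polylines(c,[p],True,col,1)
    r=lambda xa,xb,ya,yb,z:[case2w(xa,ya,z),case2w(xb,ya,z),case2w(xb,yb,z),case2w(xa,yb,z)]
    poly(r(-.12,.12,-.097,.097,.054),(255,0,0)); poly(r(-.12,.12,-.097,.097,0),(0,0,255))
    poly(r(-.087+q,-.073+q,-.035,.035,.075),(0,255,0)); poly(r(-.087+q,-.073+q,-.035,.035,.0495),(255,255,0))
    poly(r(-.115+q,.115+q,-.092,.092,.0495),(255,0,255))
    cv2.imwrite("pics/"+name,c[:,:,::-1])
E
python3 - <<'E'
from h import *
drawcase("top",.01,"d1.png",(370,180,530,315),5)
drawcase("side",.01,"d2.png",(310,130,430,210),6)
syr()
E
```

```text
px [293. 198.] mid [0.6379 0.0409] axis [1.    0.024] deg 1.4 len 0.085 e [0.022 0.011]
px [321. 199.] mid [ 0.6326 -0.0372] axis [ 0.99  -0.139] deg -8.0 len 0.086 e [0.025 0.015]
px [266. 261.] mid [0.4636 0.1123] axis [ 0.996 -0.087] deg -5.0 len 0.084 e [0.019 0.014]
px [350. 264.] mid [ 0.4567 -0.1118] axis [0.984 0.176] deg 10.2 len 0.086 e [0.021 0.014]
```

View pics/d1.png

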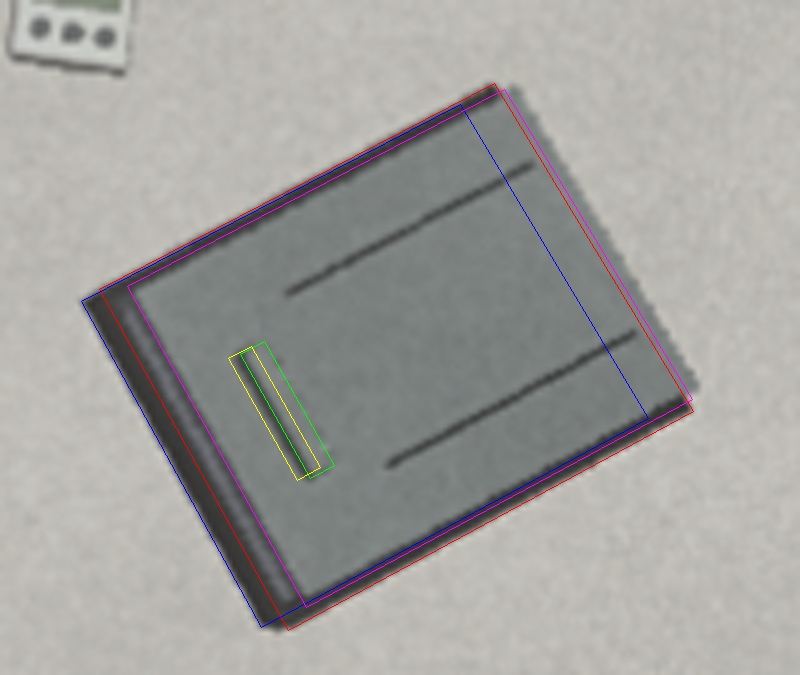

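View pics/d2.png

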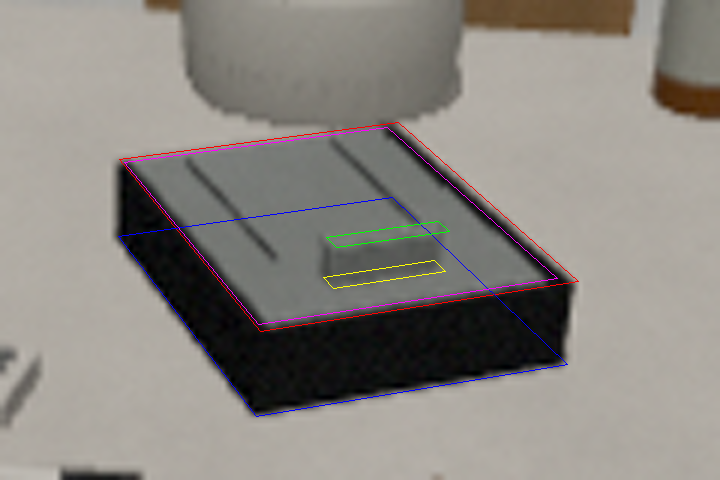

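```bash
cat >> h.py <<'E'
def plan(p,yaw=None,up=False):
    """print scaled shift & turn to get TCP at p, tool x at yaw (deg), straight down"""
    from scipy.spatial.transform import Rotation as Ro
    s=observe();R=s["orientation"];t=None
    sh=R.T@(np.asarray(p,float)-s["tcp_pos"])/.2
    if yaw is None: yaw=np.degrees(np.arctan2(R[1,0],R[0,0]))
    y=np.radians(yaw); Rt=np.array([[np.cos(y),np.sin(y),0],[np.sin(y),-np.cos(y),0],[0,0,-1]])
    rv=Ro.from_matrix(R.T@Rt).as_rotvec()/np.pi
    print("plan",np.round(p,3),"yaw",round(yaw,1),"shift",np.round(sh,3).tolist(),"turn",np.round(rv,3).tolist())
def st():
    s=observe();R=s["orientation"];print("t",round(s["time_s"],2),"tcp",np.round(s["tcp_pos"],4),"yaw",round(np.degrees(np.arctan2(R[1,0],R[0,0])),1),"f",np.round(s["ft_force"],1),"open",round(s["opening"],4),"j6",round(s["joint_positions"][5],2))
E
python3 - <<'E'
from h import *
import plant; print([x for x in dir(plant) if not x.startswith('_')]); print(globals().get('grasp_offset'))
g=case2w(-.07,0)
plan([g[0],g[1],.13],-62.7); plan([g[0],g[1],.058],-62.7)
E
```

```text
['PlanningError', 'camera_model', 'capture', 'grasp_offset', 'hand_in', 'observe', 'outline_of']
0.0187
plan [ 0.456 -0.301  0.13 ] yaw -62.7 shift [-1.041, -1.767, 0.507] turn [-0.0, 0.0, -0.061]
plan [ 0.456 -0.301  0.058] yaw -62.7 shift [-1.041, -1.767, 0.867] turn [-0.0, 0.0, -0.061]
```

arm_command --motion '[-0.6, -1, 0.25, 0, 0, -0.061, -1, -0.6, -1, 0.25, 0, 0, -0.061, -1, -0.6, -1, 0.25, 0, 0, -0.061, -1, -0.6, -1, 0.25, 0, 0, -0.061, -1, -0.6, -1, 0.25, 0, 0, -0.061, -1]'

```text
time_s: 1.62
tcp_pos: [0.3348, -0.426, 0.1801]
orientation: [[0.462, -0.887, -0.001], [-0.887, -0.462, 0.002], [-0.002, -0.0, -1.0]]
ft_force: [-0.4, -0.1, 0.3]
opening: 0.0855
```

```bash
python3 - <<'E'
from h import *
st(); g=case2w(-.07,0)
plan([g[0],g[1],.10],-62.7); plan([g[0],g[1],.058],-62.7)
E
```

```text
t 1.62 tcp [ 0.3348 -0.426   0.1801] yaw -62.5 f [-0.4 -0.1  0.3] open 0.0855 j6 0.05
plan [ 0.456 -0.301  0.1  ] yaw -62.7 shift [-0.273, -0.825, 0.401] turn [-0.0, 0.001, 0.001]
plan [ 0.456 -0.301  0.058] yaw -62.7 shift [-0.272, -0.825, 0.611] turn [-0.0, 0.001, 0.001]
```

arm_command --motion '[-0.273, -0.825, 0.3, 0, 0, 0, -1, -0.273, -0.825, 0.3, 0, 0, 0, -1, -0.273, -0.825, 0.3, 0, 0, 0, -1, -0.273, -0.825, 0.626, 0, 0, 0, -1, -0.273, -0.825, 0.626, 0, 0, 0, -1, -0.273, -0.825, 0.626, 0, 0, 0, -1, -0.273, -0.825, 0.626, 0, 0, 0, 0.3, -0.273, -0.825, 0.626, 0, 0, 0, 1, -0.273, -0.825, 0.626, 0, 0, 0, 1, -0.273, -0.825, 0.626, 0, 0, 0, 1, -0.273, -0.825, 0.626, 0, 0, 0, 1]' --newtons 30

```text
time_s: 3.0
tcp_pos: [0.4562, -0.3017, 0.0559]
orientation: [[0.462, -0.887, 0.0], [-0.887, -0.462, 0.001], [-0.0, -0.0, -1.0]]
ft_force: [-1.2, -1.6, 3.4]
opening: 0.0132
```

```bash
python3 - <<'E'
from h import *
st(); g=case2w(.105,0)
plan([g[0],g[1],.055],-62.7)
E
```

```text
t 3.0 tcp [ 0.4562 -0.3017  0.0559] yaw -62.5 f [-1.2 -1.6  3.4] open 0.0132 j6 0.37
plan [ 0.536 -0.457  0.055] yaw -62.7 shift [0.872, 0.003, 0.004] turn [-0.0, 0.0, 0.001]
```

arm_command --motion '[0.15, 0, 0, 0, 0, 0, 1, 0.3, 0, 0, 0, 0, 0, 1, 0.45, 0, 0, 0, 0, 0, 1, 0.6, 0, 0, 0, 0, 0, 1, 0.75, 0, 0, 0, 0, 0, 1, 0.88, 0.002, 0, 0, 0, 0, 1, 0.88, 0.002, 0, 0, 0, 0, 1, 0.88, 0.002, 0, 0, 0, 0, 1]'

```text
time_s: 4.0
tcp_pos: [0.5373, -0.458, 0.0559]
orientation: [[0.462, -0.887, 0.001], [-0.887, -0.462, -0.0], [0.001, -0.0, -1.0]]
ft_force: [1.1, -2.0, 1.1]
opening: 0.0134
```

```bash
python3 - <<'E'
from h import *
st(); drawcase("top",.185,"d3.png",(370,160,580,315),3.8); syr()
E
```

```text
t 4.0 tcp [ 0.5373 -0.458   0.0559] yaw -62.5 f [ 1.1 -2.   1.1] open 0.0134 j6 0.28
px [293. 198.] mid [0.6379 0.041 ] axis [1.    0.024] deg 1.4 len 0.085 e [0.022 0.011]
px [630. 199.] mid [ 0.626  -0.8787] axis [-0.996  0.091] deg 174.8 len 0.11 e [0.021 0.022]
px [321. 199.] mid [ 0.6326 -0.0373] axis [ 0.99  -0.144] deg -8.3 len 0.086 e [0.025 0.014]
px [266. 261.] mid [0.4636 0.1124] axis [ 0.997 -0.083] deg -4.7 len 0.084 e [0.019 0.014]
px [350. 264.] mid [ 0.4566 -0.1118] axis [0.984 0.178] deg 10.3 len 0.086 e [0.021 0.014]
```

View pics/d3.png

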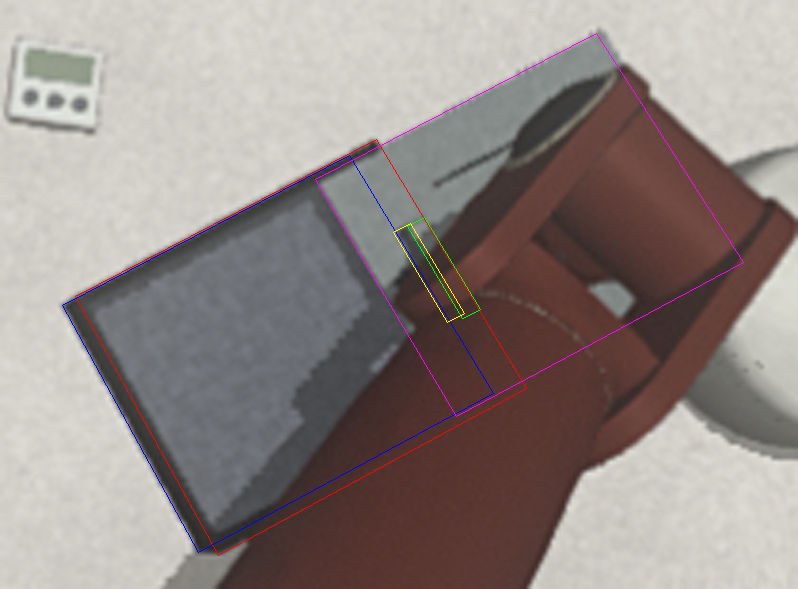

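```bash
python3 - <<'E'
from h import *
plan([.4566,-.1118,.14],-79.7);plan([.51,-.26,.16],-79.7)
E
```

```text
plan [ 0.457 -0.112  0.14 ] yaw -79.7 shift [-1.719, -0.442, -0.42] turn [-0.0, -0.0, 0.096]
plan [ 0.51 -0.26  0.16] yaw -79.7 shift [-0.939, -0.337, -0.52] turn [-0.0, -0.0, 0.096]
```

arm_command --motion '[0, 0, 0, 0, 0, 0, -1, 0, 0, 0, 0, 0, 0, -1, 0, 0, 0, 0, 0, 0, -1, 0, 0, -0.3, 0, 0, 0, -1, 0, 0, -0.5, 0, 0, 0, -1, -0.94, -0.34, -0.52, 0, 0, 0.096, -1, -0.94, -0.34, -0.52, 0, 0, 0.096, -1, -0.94, -0.34, -0.52, 0, 0, 0.096, -1, -0.94, -0.34, -0.52, 0, 0, 0.096, -1, -0.94, -0.34, -0.52, 0, 0, 0.096, -1]'

```text
time_s: 5.35
tcp_pos: [0.5106, -0.2591, 0.1602]
orientation: [[0.179, -0.984, 0.001], [-0.984, -0.179, -0.001], [0.001, -0.001, -1.0]]
ft_force: [0.2, -0.6, 0.4]
opening: 0.0855
```

```bash
python3 - <<'E'
from h import *
st(); drawcase("top",.18,"d4.png",(370,160,580,315),3.8); syr()
plan([.4566,-.1118,.06],-79.7);plan([.4566,-.1118,.004],-79.7)
E
```

```text
t 5.35 tcp [ 0.5106 -0.2591  0.1602] yaw -79.7 f [ 0.2 -0.6  0.4] open 0.0855 j6 0.79
px [293. 198.] mid [0.6379 0.041 ] axis [1.    0.024] deg 1.4 len 0.085 e [0.022 0.011]
px [630. 199.] mid [ 0.6255 -0.8789] axis [-0.999  0.052] deg 177.0 len 0.109 e [0.018 0.028]
px [321. 199.] mid [ 0.6327 -0.0372] axis [ 0.99  -0.143] deg -8.2 len 0.086 e [0.025 0.015]
px [266. 261.] mid [0.4636 0.1123] axis [ 0.996 -0.087] deg -5.0 len 0.084 e [0.019 0.014]
px [350. 264.] mid [ 0.4566 -0.1118] axis [0.984 0.178] deg 10.2 len 0.086 e [0.021 0.014]
px [636. 273.] mid [ 0.4253 -0.8658] axis [-0.996  0.085] deg 175.1 len 0.11 e [0.005 0.011]
plan [ 0.457 -0.112  0.06 ] yaw -79.7 shift [-0.781, 0.135, 0.5] turn [-0.0, -0.0, -0.001]
plan [ 0.457 -0.112  0.004] yaw -79.7 shift [-0.781, 0.135, 0.78] turn [-0.0, -0.0, -0.001]
```

View pics/d4.png

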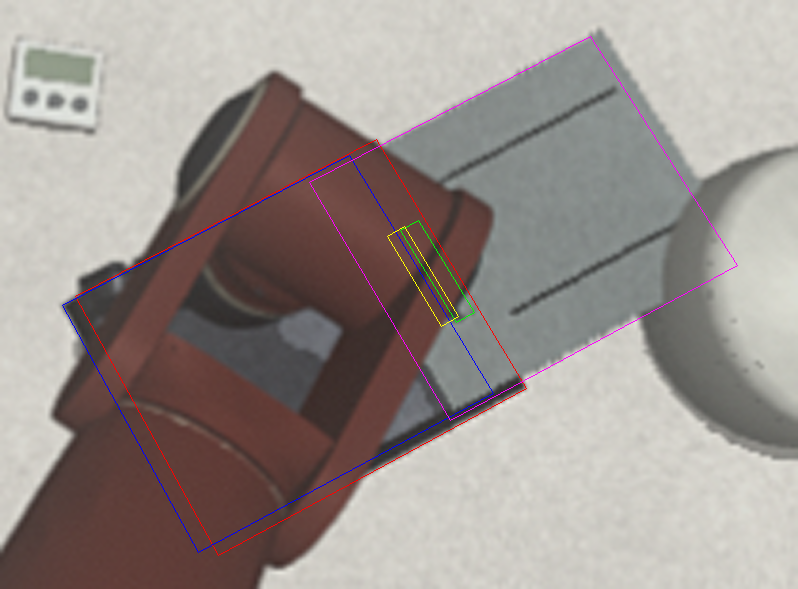

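arm_command --motion '[-0.781, 0.135, 0.3, 0, 0, 0, -1, -0.781, 0.135, 0.3, 0, 0, 0, -1, -0.781, 0.135, 0.4, 0, 0, 0, -1, -0.781, 0.135, 0.6, 0, 0, 0, -1, -0.781, 0.135, 0.775, 0, 0, 0, -0.6, -0.781, 0.135, 0.775, 0, 0, 0, -0.2, -0.781, 0.135, 0.775, 0, 0, 0, 1, -0.781, 0.135, 0.775, 0, 0, 0, 1, -0.781, 0.135, 0.775, 0, 0, 0, 1, -0.781, 0.135, 0.775, 0, 0, 0, 1]' --newtons 35

```text
time_s: 6.7
tcp_pos: [0.4586, -0.113, 0.0073]
orientation: [[0.177, -0.984, 0.005], [-0.984, -0.177, -0.003], [0.004, -0.004, -1.0]]
ft_force: [-0.4, -2.3, 5.8]
opening: 0.0186
```

```bash
python3 - <<'E'
from h import *
st();crop("side","s1.png",300,180,460,300,5)
p=case2w(0,.045); plan([.4566,-.1118,.10],-152.7); plan([p[0],p[1],.11],-152.7); plan([p[0],p[1],.009],-152.7)
E
```

```text
t 6.7 tcp [ 0.4586 -0.113   0.0073] yaw -79.8 f [-0.4 -2.3  5.8] open 0.0186 j6 0.99
plan [ 0.457 -0.112  0.1  ] yaw -152.7 shift [-0.006, 0.007, -0.464] turn [-0.002, -0.0, 0.405]
plan [ 0.528 -0.343  0.11 ] yaw -152.7 shift [1.194, -0.14, -0.508] turn [-0.002, -0.0, 0.405]
plan [ 0.528 -0.343  0.009] yaw -152.7 shift [1.192, -0.138, -0.003] turn [-0.002, -0.0, 0.405]
```

View pics/s1.png

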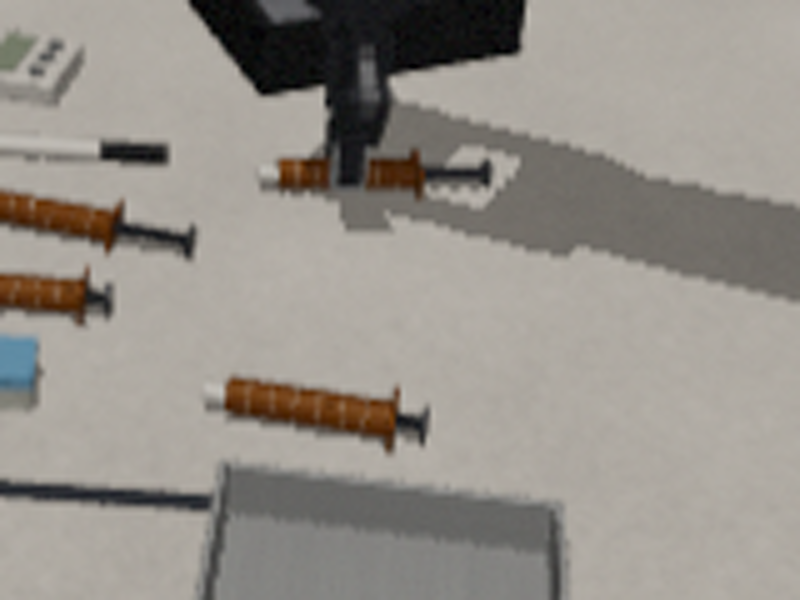

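arm_command --motion '[0, 0, -0.25, 0, 0, 0, 1, 0, 0, -0.5, 0, 0, 0.04, 1, 0.15, -0.02, -0.51, 0, 0, 0.09, 1, 0.3, -0.04, -0.51, 0, 0, 0.14, 1, 0.45, -0.05, -0.51, 0, 0, 0.19, 1, 0.6, -0.07, -0.51, 0, 0, 0.24, 1, 0.75, -0.09, -0.51, 0, 0, 0.29, 1, 0.9, -0.11, -0.51, 0, 0, 0.34, 1, 0.95, -0.12, -0.51, 0, 0, 0.38, 1, 1, -0.12, -0.51, 0, 0, 0.405, 1, 1, -0.12, -0.51, 0, 0, 0.405, 1]'

```text
time_s: 8.12
tcp_pos: [0.517, -0.3055, 0.1102]
orientation: [[-0.888, -0.459, 0.005], [-0.459, 0.888, -0.003], [-0.003, -0.005, -1.0]]
ft_force: [-0.0, -0.5, -0.3]
opening: 0.018
```

```bash
python3 - <<'E'
from h import *
st();crop("side","s2.png",300,100,460,220,5)
p=case2w(0,.045); plan([p[0],p[1],.11],-152.7); plan([p[0],p[1],.010],-152.7)
E
```

```text
t 8.12 tcp [ 0.517  -0.3055  0.1102] yaw -152.7 f [-0.  -0.5 -0.3] open 0.018 j6 2.01
plan [ 0.528 -0.343  0.11 ] yaw -152.7 shift [0.038, -0.193, 0.001] turn [-0.001, 0.001, 0.0]
plan [ 0.528 -0.343  0.01 ] yaw -152.7 shift [0.039, -0.191, 0.501] turn [-0.001, 0.001, 0.0]
```

View pics/s2.png

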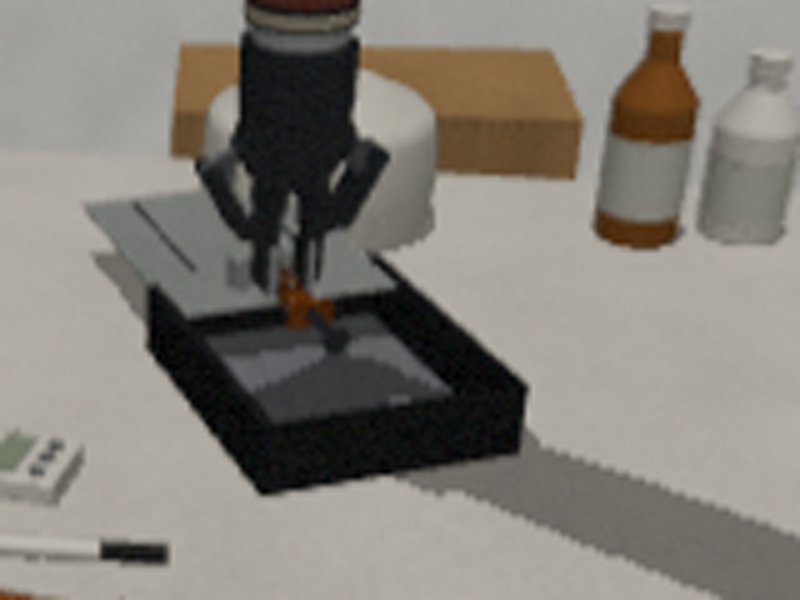

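arm_command --motion '[0.039, -0.172, 0, 0, 0, 0, 1, 0.039, -0.172, 0.15, 0, 0, 0, 1, 0.039, -0.172, 0.3, 0, 0, 0, 1, 0.039, -0.172, 0.42, 0, 0, 0, 1, 0.039, -0.172, 0.488, 0, 0, 0, 1, 0.039, -0.172, 0.49, 0, 0, 0, 1, 0.039, -0.172, 0.49, 0, 0, 0, 0.2, 0.039, -0.172, 0.49, 0, 0, 0, 0.2, 0.039, -0.172, 0.49, 0, 0, 0, 0.2, 0.039, -0.172, 0.3, 0, 0, 0, 0.2, 0.039, -0.172, 0, 0, 0, 0, 0.2, 0.039, -0.172, -0.2, 0, 0, 0, 0]'

```text
time_s: 9.68
tcp_pos: [0.5264, -0.3398, 0.1537]
orientation: [[-0.888, -0.46, 0.007], [-0.46, 0.888, -0.005], [-0.004, -0.008, -1.0]]
ft_force: [-0.1, 0.3, 0.8]
opening: 0.0428
```

```bash
python3 - <<'E'
from h import *
st();crop("side","s3.png",300,100,460,220,5);syr()
plan([.6327,-.0372,.16],-98.2); plan([.58,-.2,.16],-98.2)
E
```

```text
t 9.68 tcp [ 0.5264 -0.3398  0.1537] yaw -152.6 f [-0.1  0.3  0.8] open 0.0428 j6 1.97
px [293. 198.] mid [0.6379 0.041 ] axis [1.    0.025] deg 1.4 len 0.085 e [0.022 0.011]
px [630. 200.] mid [ 0.6242 -0.88  ] axis [-0.997  0.079] deg 175.5 len 0.113 e [0.019 0.028]
px [321. 199.] mid [ 0.6326 -0.0373] axis [ 0.989 -0.145] deg -8.3 len 0.086 e [0.025 0.014]
px [427. 240.] mid [ 0.5208 -0.3271] axis [ 0.528 -0.849] deg -58.2 len 0.064 e [0.027 0.006]
px [266. 261.] mid [0.4636 0.1123] axis [ 0.996 -0.087] deg -5.0 len 0.084 e [0.019 0.014]
px [636. 274.] mid [ 0.4222 -0.8656] axis [-0.996  0.094] deg 174.6 len 0.115 e [0.005 0.011]
plan [ 0.633 -0.037  0.16 ] yaw -98.2 shift [-1.161, 1.112, -0.019] turn [-0.006, -0.0, -0.302]
plan [ 0.58 -0.2   0.16] yaw -98.2 shift [-0.553, 0.51, -0.015] turn [-0.006, -0.0, -0.302]
```

View pics/s3.png

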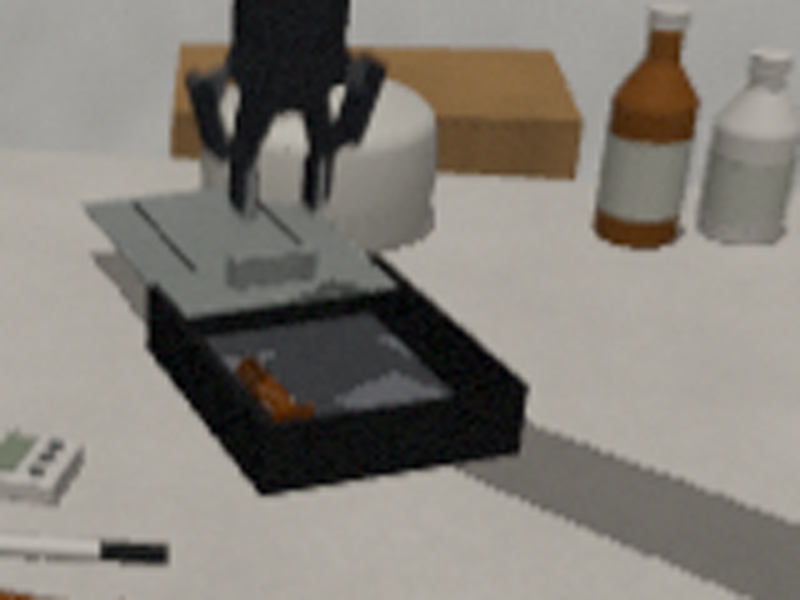

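arm_command --motion '[-0.25, 0.24, -0.05, 0, 0, -0.06, -0.3, -0.45, 0.43, -0.05, -0.003, 0, -0.12, -0.3, -0.65, 0.62, -0.05, -0.006, 0, -0.18, -0.3, -0.8, 0.76, 0, -0.006, 0, -0.24, -0.3, -0.95, 0.91, 0, -0.006, 0, -0.302, -0.3, -1, 0.96, 0.1, -0.006, 0, -0.302, -0.3, -1, 0.96, 0.1, -0.006, 0, -0.302, -0.3]'

```text
time_s: 10.65
tcp_pos: [0.6164, -0.0786, 0.1329]
orientation: [[-0.144, -0.99, -0.006], [-0.99, 0.144, 0.001], [0.0, 0.007, -1.0]]
ft_force: [-0.2, -0.3, -0.8]
opening: 0.0556
```

```bash
python3 - <<'E'
from h import *
st();
crop("side","s4.png",250,100,450,250,4)
plan([.6327,-.0372,.06],-98.2); plan([.6327,-.0372,.005],-98.2)
E
```

```text
t 10.65 tcp [ 0.6164 -0.0786  0.1329] yaw -98.3 f [-0.2 -0.3 -0.8] open 0.0556 j6 1.47
plan [ 0.633 -0.037  0.06 ] yaw -98.2 shift [-0.221, -0.049, 0.37] turn [0.001, -0.0, -0.001]
plan [ 0.633 -0.037  0.005] yaw -98.2 shift [-0.221, -0.05, 0.645] turn [0.001, -0.0, -0.001]
```

View pics/s4.png

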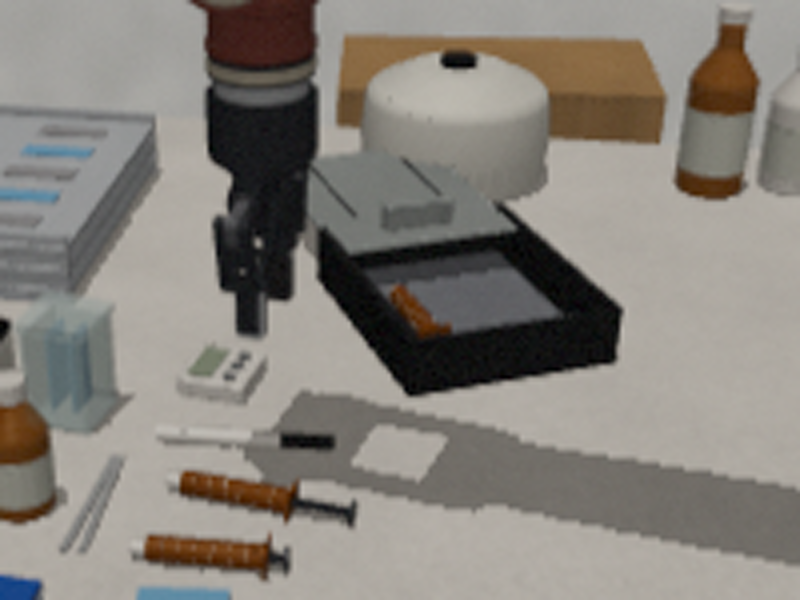

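arm_command --motion '[-0.221, -0.05, 0.1, 0, 0, 0, -0.3, -0.221, -0.05, 0.2, 0, 0, 0, -0.3, -0.221, -0.05, 0.4, 0, 0, 0, -0.3, -0.221, -0.05, 0.55, 0, 0, 0, -0.3, -0.221, -0.05, 0.64, 0, 0, 0, -0.3, -0.221, -0.05, 0.64, 0, 0, 0, -0.1, -0.221, -0.05, 0.64, 0, 0, 0, 1, -0.221, -0.05, 0.64, 0, 0, 0, 1, -0.221, -0.05, 0.64, 0, 0, 0, 1, -0.221, -0.05, 0.64, 0, 0, 0, 1]'

```text
time_s: 11.95
tcp_pos: [0.6342, -0.0376, 0.0081]
orientation: [[-0.145, -0.989, -0.001], [-0.989, 0.145, -0.001], [0.001, 0.001, -1.0]]
ft_force: [0.1, -0.5, 5.8]
opening: 0.0184
```

```bash
python3 - <<'E'
from h import *
st();crop("side","s5.png",250,180,410,300,4); crop("top","t5.png",370,180,480,315,4)
p=case2w(-.004,-.04); plan([p[0],p[1],.11],-152.7)
E
```

```text
t 11.95 tcp [ 0.6342 -0.0376  0.0081] yaw -98.3 f [ 0.1 -0.5  5.8] open 0.0184 j6 1.54
plan [ 0.451 -0.378  0.11 ] yaw -152.7 shift [1.818, 0.662, -0.507] turn [0.0, -0.0, 0.302]
```

View pics/s5.png

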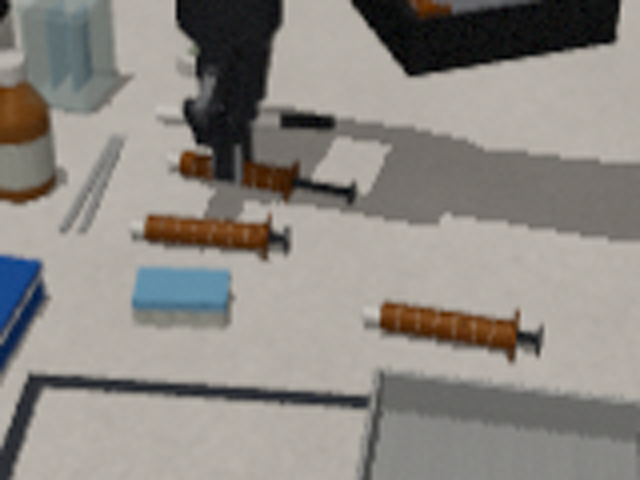

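View pics/t5.png

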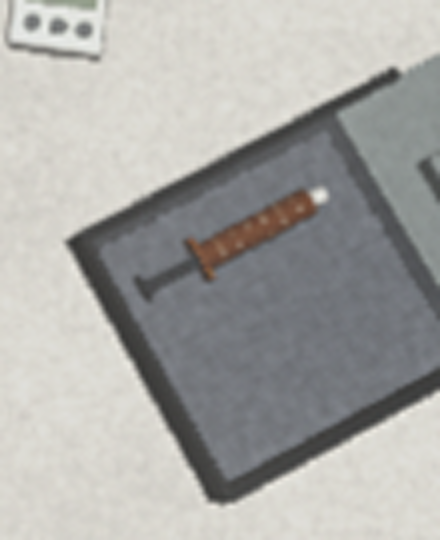

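arm_command --motion '[0, 0, -0.25, 0, 0, 0, 1, 0, 0, -0.45, 0, 0, 0, 1, 0.15, 0.05, -0.55, 0, 0, 0.05, 1, 0.35, 0.12, -0.55, 0, 0, 0.1, 1, 0.55, 0.2, -0.55, 0, 0, 0.15, 1, 0.75, 0.27, -0.55, 0, 0, 0.2, 1, 0.9, 0.33, -0.55, 0, 0, 0.25, 1, 1, 0.37, -0.55, 0, 0, 0.302, 1, 1, 0.37, -0.55, 0, 0, 0.302, 1]'

```text
time_s: 13.18
tcp_pos: [0.5314, -0.2255, 0.1182]
orientation: [[-0.889, -0.458, -0.002], [-0.458, 0.889, -0.0], [0.002, 0.0, -1.0]]
ft_force: [0.7, 0.1, -0.4]
opening: 0.0183
```

```bash
python3 - <<'E'
from h import *
st();
p=case2w(-.004,-.04); plan([p[0],p[1],.11],-152.7); plan([p[0],p[1],.012],-152.7)
E
```

```text
t 13.18 tcp [ 0.5314 -0.2255  0.1182] yaw -152.8 f [ 0.7  0.1 -0.4] open 0.0183 j6 2.14
plan [ 0.451 -0.378  0.11 ] yaw -152.7 shift [0.709, -0.494, 0.042] turn [0.0, -0.0, -0.0]
plan [ 0.451 -0.378  0.012] yaw -152.7 shift [0.708, -0.494, 0.532] turn [0.0, -0.0, -0.0]
```

arm_command --motion '[0.25, -0.17, 0, 0, 0, 0, 1, 0.5, -0.35, 0, 0, 0, 0, 1, 0.7, -0.49, 0, 0, 0, 0, 1, 0.709, -0.494, 0.1, 0, 0, 0, 1, 0.709, -0.494, 0.3, 0, 0, 0, 1, 0.709, -0.494, 0.45, 0, 0, 0, 1, 0.709, -0.494, 0.53, 0, 0, 0, 1, 0.709, -0.494, 0.532, 0, 0, 0, 1, 0.709, -0.494, 0.532, 0, 0, 0, 0.2, 0.709, -0.494, 0.532, 0, 0, 0, 0.2, 0.709, -0.494, 0.4, 0, 0, 0, 0.2, 0.709, -0.494, 0.1, 0, 0, 0, 0.2]'

```text
time_s: 14.68
tcp_pos: [0.4487, -0.3761, 0.0959]
orientation: [[-0.889, -0.458, -0.007], [-0.458, 0.889, 0.005], [0.003, 0.007, -1.0]]
ft_force: [1.0, -0.6, 0.1]
opening: 0.0345
```

```bash
python3 - <<'E'
from h import *
st(); crop("side","s6.png",300,100,460,220,5)
g=case2w(.13,0); plan([g[0],g[1],.13],-62.7);plan([g[0],g[1],.13],-152.7)
E
```

```text
t 14.68 tcp [ 0.4487 -0.3761  0.0959] yaw -152.7 f [ 1.  -0.6  0.1] open 0.0345 j6 1.84
plan [ 0.548 -0.479  0.13 ] yaw -62.7 shift [-0.194, -0.651, -0.103] turn [-0.003, -0.002, -0.5]
plan [ 0.548 -0.479  0.13 ] yaw -152.7 shift [-0.194, -0.651, -0.103] turn [-0.003, 0.0, -0.0]
```

View pics/s6.png

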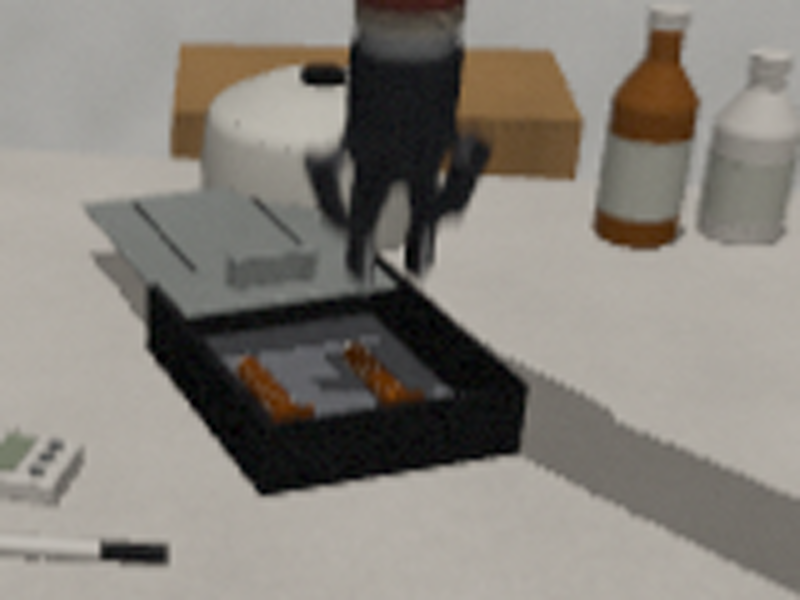

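arm_command --motion '[0, -0.05, -0.2, 0, 0, -0.05, -1, -0.05, -0.15, -0.25, 0, 0, -0.11, -1, -0.1, -0.3, -0.25, 0, 0, -0.17, -1, -0.15, -0.45, -0.25, 0, 0, -0.22, -1, -0.19, -0.55, -0.25, 0, 0, -0.28, -1, -0.19, -0.55, -0.25, 0, 0, -0.34, -1, -0.19, -0.55, -0.25, 0, 0, -0.4, -1, -0.19, -0.55, -0.25, 0, 0, -0.45, -1, -0.19, -0.55, -0.25, 0, 0, -0.5, -1, -0.19, -0.55, -0.25, -0.003, -0.002, -0.5, -1]'

```text
time_s: 15.98
tcp_pos: [0.5375, -0.4611, 0.1595]
orientation: [[0.457, -0.89, -0.0], [-0.89, -0.457, -0.0], [0.0, 0.0, -1.0]]
ft_force: [1.2, -0.1, -0.4]
opening: 0.0854
```

```bash
python3 - <<'E'
from h import *
st(); crop("top","t6.png",370,160,530,315,4)
plan([.537,-.4575,.10],-62.6);plan([.537,-.4575,.056],-62.6)
E
```

```text
t 15.97 tcp [ 0.5375 -0.4611  0.1595] yaw -62.8 f [ 1.2 -0.1 -0.4] open 0.0854 j6 0.28
plan [ 0.537 -0.458  0.1  ] yaw -62.6 shift [-0.018, -0.006, 0.297] turn [0.0, -0.0, -0.002]
plan [ 0.537 -0.458  0.056] yaw -62.6 shift [-0.018, -0.006, 0.517] turn [0.0, -0.0, -0.002]
```

View pics/t6.png

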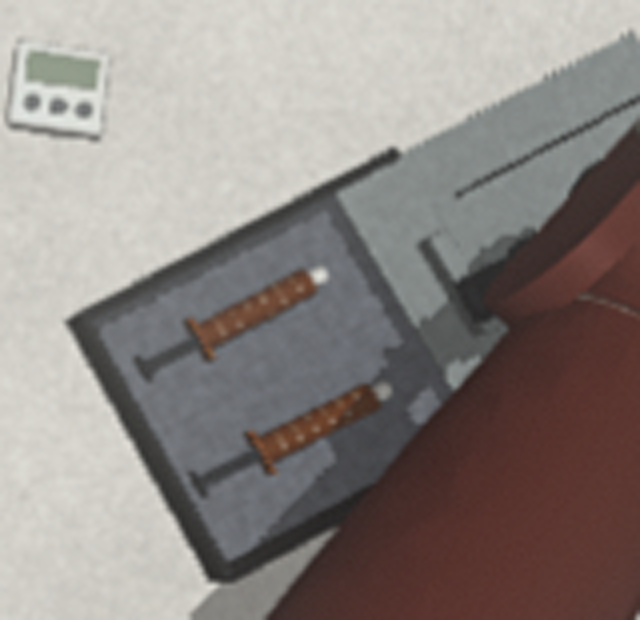

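arm_command --motion '[-0.018, -0.006, 0.3, 0, 0, 0, -1, -0.018, -0.006, 0.515, 0, 0, 0, -1, -0.018, -0.006, 0.515, 0, 0, 0, -1, -0.018, -0.006, 0.515, 0, 0, 0, 0.3, -0.018, -0.006, 0.515, 0, 0, 0, 1, -0.018, -0.006, 0.515, 0, 0, 0, 1, -0.018, -0.006, 0.515, 0, 0, 0, 1, -0.018, -0.006, 0.515, 0, 0, 0, 1]'

```text
time_s: 17.02
tcp_pos: [0.5375, -0.458, 0.0579]
orientation: [[0.456, -0.89, 0.001], [-0.89, -0.456, -0.002], [0.002, 0.0, -1.0]]
ft_force: [-0.5, 0.6, 4.9]
opening: 0.013
```

arm_command --motion '[-0.15, 0, 0, 0, 0, 0, 1, -0.3, 0, 0, 0, 0, 0, 1, -0.45, 0, 0, 0, 0, 0, 1, -0.6, 0, 0, 0, 0, 0, 1, -0.75, 0, 0, 0, 0, 0, 1, -0.85, 0, 0, 0, 0, 0, 1, -0.9, 0, 0, 0, 0, 0, 1, -0.9, 0, 0, 0, 0, 0, 1]'

```text
time_s: 18.02
tcp_pos: [0.4543, -0.2975, 0.0578]
orientation: [[0.457, -0.89, -0.002], [-0.89, -0.457, -0.001], [0.0, 0.002, -1.0]]
ft_force: [-4.9, 0.3, 5.7]
opening: 0.0129
```

```bash
python3 - <<'E'
from h import *
st(); syr(); drawcase("side",.0,"d6.png",(310,130,430,210),6)
g=case2w(-.08,0); plan([g[0],g[1],.056],-62.6)
E
```

```text
t 18.02 tcp [ 0.4543 -0.2975  0.0578] yaw -62.8 f [-4.9  0.3  5.7] open 0.0129 j6 0.38
px [293. 198.] mid [0.6379 0.041 ] axis [1.    0.024] deg 1.4 len 0.085 e [0.022 0.011]
px [266. 261.] mid [0.4636 0.1122] axis [ 0.996 -0.086] deg -4.9 len 0.084 e [0.019 0.014]
px [636. 273.] mid [ 0.4247 -0.8659] axis [-0.996  0.09 ] deg 174.9 len 0.11 e [0.005 0.011]
plan [ 0.451 -0.292  0.056] yaw -62.6 shift [-0.031, 0.001, 0.009] turn [0.001, 0.0, -0.001]
```

View pics/d6.png

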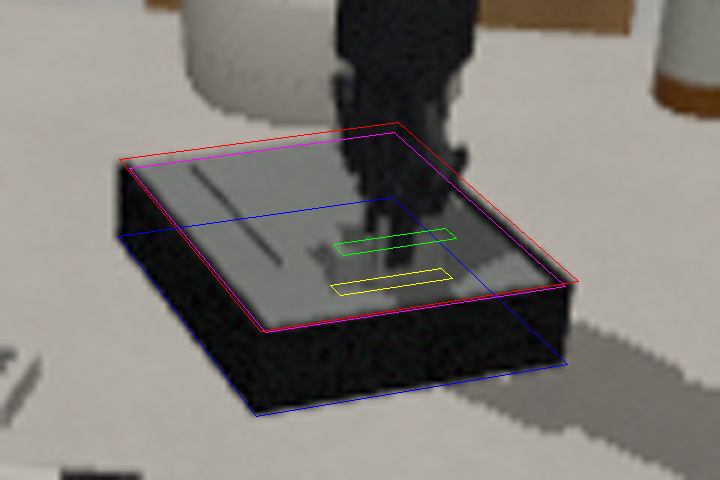

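arm_command --motion '[-0.02, 0, 0, 0, 0, 0, 1, -0.035, 0, 0, 0, 0, 0, 1, -0.045, 0, 0, 0, 0, 0, 1, -0.045, 0, 0, 0, 0, 0, 1]'

```text
time_s: 18.62
tcp_pos: [0.4517, -0.2927, 0.0579]
orientation: [[0.456, -0.89, 0.003], [-0.89, -0.456, -0.008], [0.009, 0.001, -1.0]]
ft_force: [5.3, -13.6, -9.8]
opening: 0.013
```

arm_command --motion '[0, 0, 0, 0, 0, 0, -1, 0, 0, 0, 0, 0, 0, -1, 0, 0, 0, 0, 0, 0, -1, 0, 0, -0.2, 0, 0, 0, -1, 0, 0, -0.5, 0, 0, 0, -1, 0, 0, -0.5, 0, 0, 0, -1]'

```text
time_s: 19.38
tcp_pos: [0.4545, -0.294, 0.1646]
orientation: [[0.456, -0.89, 0.012], [-0.89, -0.457, -0.016], [0.019, -0.003, -1.0]]
ft_force: [0.9, -0.5, -0.7]
opening: 0.0854
```

```bash
python3 - <<'E'
from h import *
st(); crop("top","t7.png",125,160,285,315,5)
plan([.4636,.1122,.12],-94.9); plan([.46,-.1,.15],-94.9)
E
```

```text
t 19.38 tcp [ 0.4545 -0.294   0.1646] yaw -62.8 f [ 0.9 -0.5 -0.7] open 0.0854 j6 0.39
plan [0.464 0.112 0.12 ] yaw -94.9 shift [-1.781, -0.971, 0.182] turn [-0.002, -0.004, 0.178]
plan [ 0.46 -0.1   0.15] yaw -94.9 shift [-0.843, -0.471, 0.045] turn [-0.002, -0.004, 0.178]
```

View pics/t7.png

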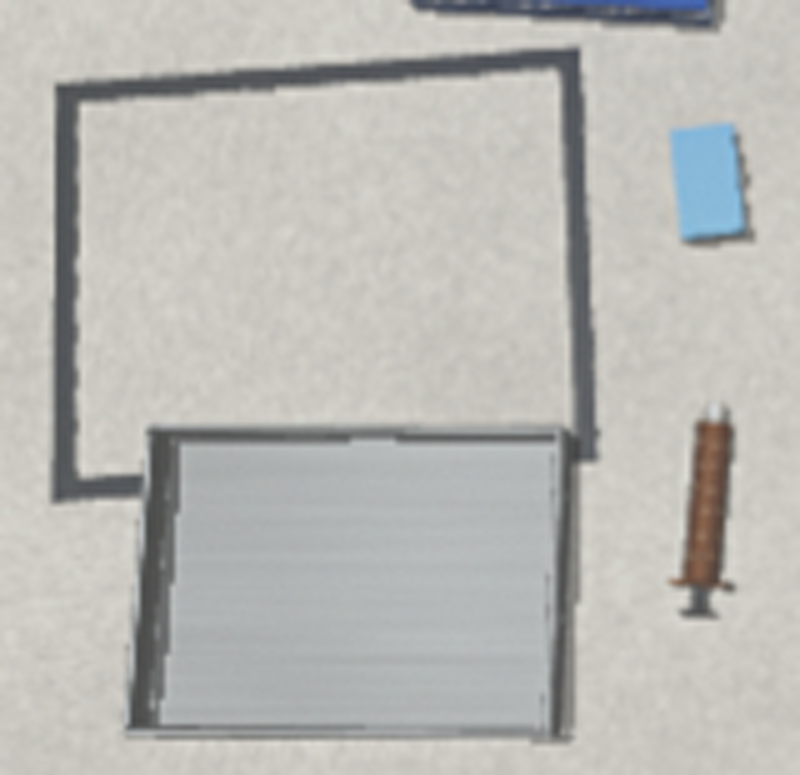

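```bash
cat >> h.py <<'E'
def rect(cam,uv,z):
    P=np.array([pz(cam,u,z)[:2] for u in uv]); print(np.round(P,4).tolist()); c=P.mean(0)
    yv=(P[0]-P[1]+P[3]-P[2])/2; xv=(P[0]-P[3]+P[1]-P[2])/2   # order TL TR BR BL
    print("ctr",np.round(c,4),"lenx",np.linalg.norm(xv).round(4),"leny",np.linalg.norm(yv).round(4),"yawx",np.degrees(np.arctan2(xv[1],xv[0])).round(1),"yawy-90",np.degrees(np.arctan2(-yv[0],yv[1])).round(1)); return c
def cr(l,x0,y0,s): return [(x0+u/s-.5+.5/s,y0+v/s-.5+.5/s) for u,v in l]
def drawrect(c,cx,cy,yaw,lx,ly,z,box,s,col):
    y=np.radians(yaw);x0,y0=box[:2]
    P=[[cx+a*np.cos(y)-b*np.sin(y),cy+a*np.sin(y)+b*np.cos(y),z] for a,b in((lx/2,ly/2),(lx/2,-ly/2),(-lx/2,-ly/2),(-lx/2,ly/2))]
    p=np.array([(proj("top",a)-[x0,y0]+.5)*s for a in P]).astype(np.int32); cv2.polylines(c,[p],True,col,1)
E
python3 - <<'E'
from h import *
rect("top",cr([(56,86),(579,50),(597,458),(53,500)],125,160,5),0)
rect("top",cr([(149,430),(568,430),(555,737),(128,737)],125,160,5),.035)
E
```

```text
[[0.6956, 0.483], [0.717, 0.1908], [0.4877, 0.1733], [0.4651, 0.4656]]
ctr [0.5913 0.3282] lenx 0.2306 leny 0.293 yawx 4.3 yawy-90 4.3
[[0.4993, 0.4042], [0.4993, 0.1837], [0.342, 0.1847], [0.3421, 0.4031]]
ctr [0.4207 0.294 ] lenx 0.1572 leny 0.2195 yawx 0.0 yawy-90 -0.0
```

arm_command --motion '[-0.25, -0.14, 0, 0, 0, 0.05, -1, -0.5, -0.28, 0, 0, 0, 0.1, -1, -0.75, -0.41, 0, 0, 0, 0.15, -1, -1, -0.55, 0.05, -0.002, -0.004, 0.178, -1, -1, -0.55, 0.05, -0.002, -0.004, 0.178, -1, -1, -0.55, 0.05, -0.002, -0.004, 0.178, -1]'

```text
time_s: 20.18
tcp_pos: [0.4591, -0.0647, 0.1474]
orientation: [[-0.084, -0.996, -0.003], [-0.996, 0.084, -0.001], [0.001, 0.003, -1.0]]
ft_force: [-0.1, -0.0, -0.2]
opening: 0.0855
```

```bash
python3 - <<'E'
from h import *
st(); syr()
plan([.4636,.1122,.05],-94.9); plan([.4636,.1122,.005],-94.9)
drawcase("top",.0,"d7.png",(370,180,530,315),5)
E
```

```text
t 20.18 tcp [ 0.4591 -0.0647  0.1474] yaw -94.8 f [-0.1 -0.  -0.2] open 0.0855 j6 1.36
px [293. 198.] mid [0.6379 0.0409] axis [1.    0.025] deg 1.4 len 0.085 e [0.022 0.011]
px [266. 261.] mid [0.4636 0.1122] axis [ 0.997 -0.078] deg -4.5 len 0.084 e [0.021 0.014]
plan [0.464 0.112 0.05 ] yaw -94.9 shift [-0.887, 0.054, 0.488] turn [0.001, -0.0, 0.0]
plan [0.464 0.112 0.005] yaw -94.9 shift [-0.887, 0.053, 0.713] turn [0.001, -0.0, 0.0]
```

View pics/d7.png

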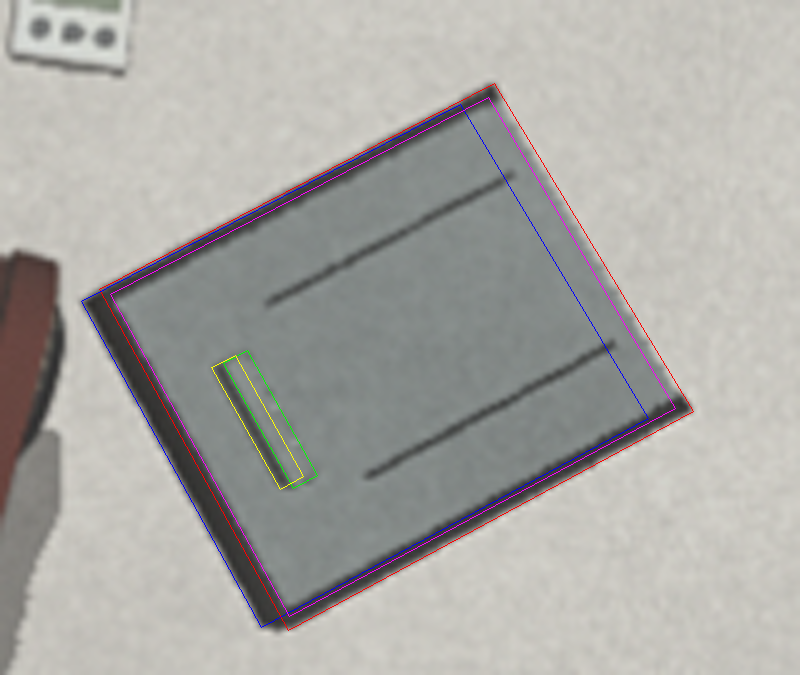

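arm_command --motion '[-0.3, 0.02, 0, 0, 0, 0, -0.3, -0.6, 0.04, 0.05, 0, 0, 0, -0.3, -0.887, 0.054, 0.15, 0, 0, 0, -0.3, -0.887, 0.054, 0.3, 0, 0, 0, -0.3, -0.887, 0.054, 0.5, 0, 0, 0, -0.3, -0.887, 0.053, 0.65, 0, 0, 0, -0.3, -0.887, 0.053, 0.71, 0, 0, 0, -0.3, -0.887, 0.053, 0.71, 0, 0, 0, -0.1, -0.887, 0.053, 0.71, 0, 0, 0, 1, -0.887, 0.053, 0.71, 0, 0, 0, 1, -0.887, 0.053, 0.71, 0, 0, 0, 1, -0.887, 0.053, 0.71, 0, 0, 0, 1]'

```text
time_s: 21.78
tcp_pos: [0.4657, 0.1117, 0.0078]
orientation: [[-0.086, -0.996, 0.002], [-0.996, 0.086, -0.001], [0.001, -0.002, -1.0]]
ft_force: [-0.4, -2.3, 6.3]
opening: 0.0184
```

```bash
python3 - <<'E'
from h import *
st(); crop("side","s8.png",300,180,460,300,4)
plan([.421,.245,.11],-92); plan([.421,.245,.012],-92)
E
```

```text
t 21.77 tcp [0.4657 0.1117 0.0078] yaw -94.9 f [-0.4 -2.3  6.3] open 0.0184 j6 1.74
plan [0.421 0.245 0.11 ] yaw -92 shift [-0.644, 0.279, -0.513] turn [-0.001, -0.0, -0.016]
plan [0.421 0.245 0.012] yaw -92 shift [-0.645, 0.28, -0.023] turn [-0.001, -0.0, -0.016]
```

View pics/s8.png

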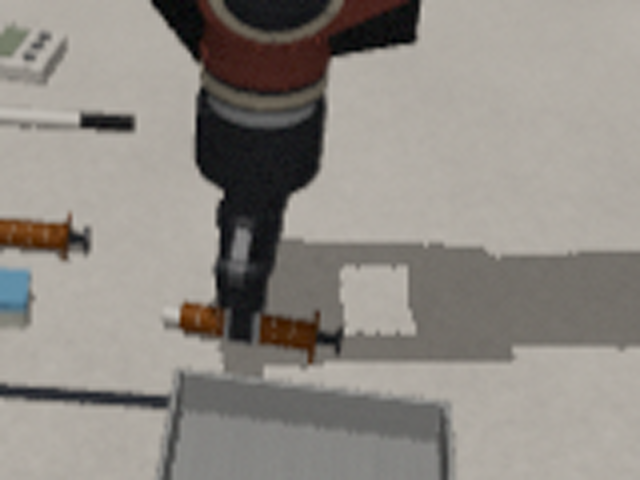

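arm_command --motion '[0, 0, -0.2, 0, 0, 0, 1, 0, 0, -0.4, 0, 0, 0, 1, -0.2, 0.09, -0.45, 0, 0, -0.016, 1, -0.43, 0.19, -0.45, 0, 0, -0.016, 1, -0.64, 0.28, -0.45, 0, 0, -0.016, 1, -0.644, 0.28, -0.45, 0, 0, -0.016, 1]'

```text
time_s: 22.58
tcp_pos: [0.4196, 0.2471, 0.0975]
orientation: [[-0.031, -1.0, 0.002], [-1.0, 0.031, -0.001], [0.001, -0.002, -1.0]]
ft_force: [0.0, -0.6, -0.6]
opening: 0.0185
```

```bash
python3 - <<'E'
from h import *
st(); crop("side","s9.png",300,200,460,380,4)
plan([.421,.245,.0125],-92)
E
```

```text
t 22.57 tcp [0.4196 0.2471 0.0975] yaw -91.8 f [ 0.  -0.6 -0.6] open 0.0185 j6 1.98
plan [0.421 0.245 0.012] yaw -92 shift [0.004, -0.004, 0.425] turn [-0.001, -0.001, 0.001]
```

View pics/s9.png

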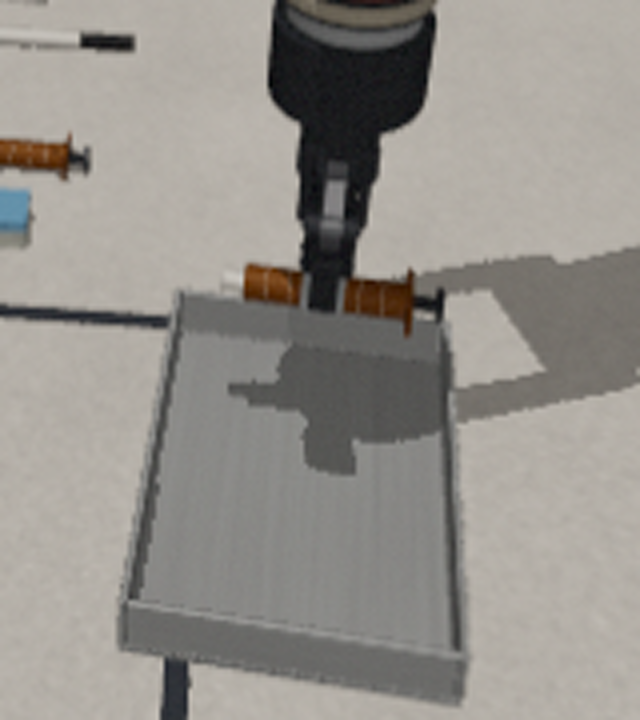

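arm_command --motion '[0.004, -0.01, 0.2, 0, 0, 0, 1, 0.004, -0.01, 0.36, 0, 0, 0, 1, 0.004, -0.01, 0.425, 0, 0, 0, 1, 0.004, -0.01, 0.428, 0, 0, 0, 1, 0.004, -0.01, 0.428, 0, 0, 0, 0.2, 0.004, -0.01, 0.428, 0, 0, 0, 0.2, 0.004, -0.01, 0.3, 0, 0, 0, 0.2, 0.004, -0.01, 0, 0, 0, 0, 0.2, 0.004, -0.01, -0.2, 0, 0, 0, 0.2]'

```text
time_s: 23.75
tcp_pos: [0.4229, 0.2455, 0.1407]
orientation: [[-0.033, -0.999, 0.005], [-0.999, 0.033, -0.0], [0.0, -0.005, -1.0]]
ft_force: [0.9, 1.1, -0.5]
opening: 0.0341
```

```bash
python3 - <<'E'
from h import *
st(); syr(); crop("side","s10.png",300,200,460,380,4)
plan([.6379,.041,.12],-88.6)
plan([.59,.1,.14],-88.6)
E
```

```text
t 23.75 tcp [0.4229 0.2455 0.1407] yaw -91.9 f [ 0.9  1.1 -0.5] open 0.0341 j6 1.98
px [293. 198.] mid [0.6379 0.041 ] axis [1.    0.025] deg 1.4 len 0.085 e [0.022 0.011]
px [630. 199.] mid [ 0.6278 -0.8789] axis [-0.993  0.12 ] deg 173.1 len 0.109 e [0.016 0.027]
plan [0.638 0.041 0.12 ] yaw -88.6 shift [0.993, -1.092, 0.132] turn [-0.004, 0.001, -0.018]
plan [0.59 0.1  0.14] yaw -88.6 shift [0.706, -0.844, 0.03] turn [-0.004, 0.001, -0.018]
```

View pics/s10.png

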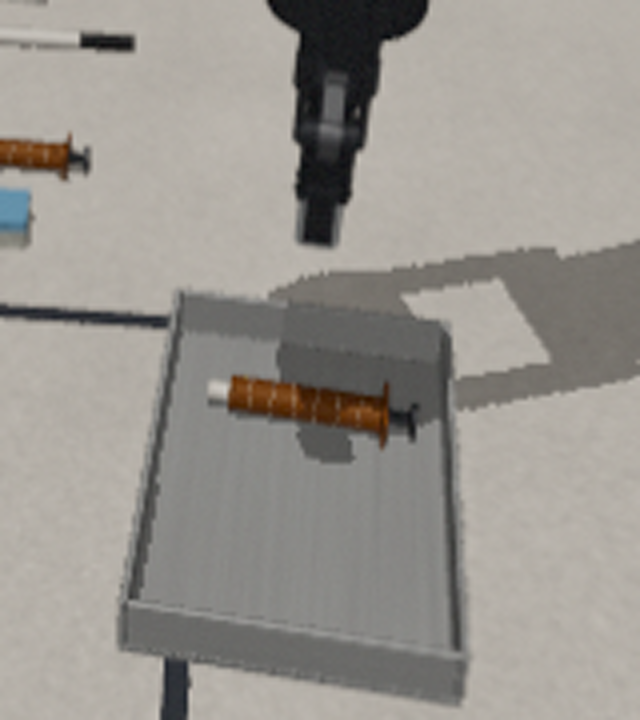

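arm_command --motion '[0.2, -0.22, 0, 0, 0, 0, 0, 0.4, -0.44, 0, 0, 0, -0.01, 0, 0.6, -0.66, 0, 0, 0, -0.018, 0, 0.8, -0.85, 0, -0.004, 0.001, -0.018, 0, 0.95, -1, 0.05, -0.004, 0.001, -0.018, 0, 0.99, -1, 0.1, -0.004, 0.001, -0.018, 0, 0.99, -1, 0.1, -0.004, 0.001, -0.018, 0]'

```text
time_s: 24.72
tcp_pos: [0.6177, 0.0422, 0.1239]
orientation: [[0.023, -1.0, -0.004], [-1.0, -0.023, 0.0], [-0.0, 0.004, -1.0]]
ft_force: [-0.1, 0.1, 0.6]
opening: 0.0425
```

```bash
python3 - <<'E'
from h import *
st(); crop("side","s11.png",220,150,380,290,4)
plan([.6379,.041,.06],-88.6);plan([.6379,.041,.005],-88.6)
E
```

```text
t 24.73 tcp [0.6177 0.0422 0.1239] yaw -88.7 f [-0.1  0.1  0.6] open 0.0425 j6 1.5
plan [0.638 0.041 0.06 ] yaw -88.6 shift [0.012, -0.1, 0.324] turn [0.001, 0.0, -0.0]
plan [0.638 0.041 0.005] yaw -88.6 shift [0.012, -0.101, 0.599] turn [0.001, 0.0, -0.0]
```

View pics/s11.png

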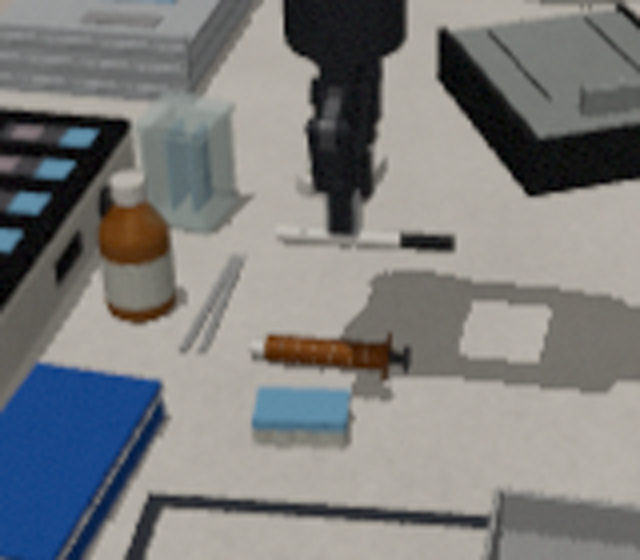

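arm_command --motion '[0.012, -0.1, 0.05, 0, 0, 0, 0, 0.012, -0.1, 0.25, 0, 0, 0, 0, 0.012, -0.1, 0.45, 0, 0, 0, 0, 0.012, -0.1, 0.56, 0, 0, 0, 0, 0.012, -0.1, 0.595, 0, 0, 0, 0, 0.012, -0.1, 0.595, 0, 0, 0, 0, 0.012, -0.1, 0.595, 0, 0, 0, 1, 0.012, -0.1, 0.595, 0, 0, 0, 1, 0.012, -0.1, 0.595, 0, 0, 0, 1]'

```text
time_s: 25.9
tcp_pos: [0.6394, 0.0408, 0.008]
orientation: [[0.024, -1.0, 0.001], [-1.0, -0.024, 0.0], [-0.0, -0.001, -1.0]]
ft_force: [-0.7, 0.1, 6.1]
opening: 0.0183
```

```bash
python3 - <<'E'
from h import *
st(); crop("side","s12.png",220,150,380,290,4)
plan([.42,.335,.11],-92)
E
```

```text
t 25.9 tcp [0.6394 0.0408 0.008 ] yaw -88.6 f [-0.7  0.1  6.1] open 0.0183 j6 1.49
plan [0.42  0.335 0.11 ] yaw -92 shift [-1.497, 1.061, -0.511] turn [-0.0, 0.0, 0.019]
```

View pics/s12.png

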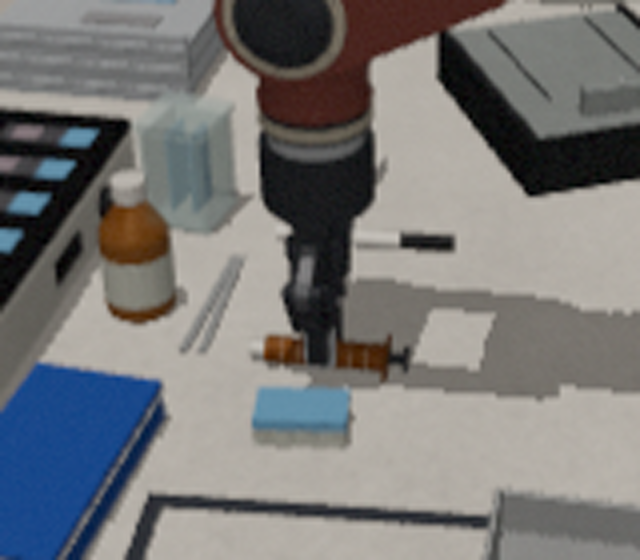

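arm_command --motion '[0, 0, -0.25, 0, 0, 0, 1, 0, 0, -0.45, 0, 0, 0, 1, -0.2, 0.14, -0.51, 0, 0, 0.01, 1, -0.4, 0.28, -0.51, 0, 0, 0.019, 1, -0.6, 0.43, -0.51, 0, 0, 0.019, 1, -0.8, 0.57, -0.51, 0, 0, 0.019, 1, -1, 0.71, -0.51, 0, 0, 0.019, 1, -1, 0.71, -0.51, 0, 0, 0.019, 1]'

```text
time_s: 26.95
tcp_pos: [0.4905, 0.2393, 0.1096]
orientation: [[-0.032, -0.999, 0.001], [-0.999, 0.032, 0.0], [-0.0, -0.001, -1.0]]
ft_force: [0.0, -0.2, -1.0]
opening: 0.0179
```

```bash
python3 - <<'E'
from h import *
st(); syr()
plan([.42,.335,.11],-92);plan([.42,.335,.0125],-92)
E
```

```text
t 26.95 tcp [0.4905 0.2393 0.1096] yaw -91.8 f [ 0.  -0.2 -1. ] open 0.0179 j6 1.92
plan [0.42  0.335 0.11 ] yaw -92 shift [-0.472, 0.374, -0.002] turn [-0.0, -0.0, 0.001]
plan [0.42  0.335 0.012] yaw -92 shift [-0.472, 0.375, 0.486] turn [-0.0, -0.0, 0.001]
```

arm_command --motion '[-0.2, 0.16, 0, 0, 0, 0, 1, -0.4, 0.31, 0, 0, 0, 0, 1, -0.472, 0.372, 0, 0, 0, 0, 1, -0.472, 0.372, 0.15, 0, 0, 0, 1, -0.472, 0.372, 0.35, 0, 0, 0, 1, -0.472, 0.372, 0.47, 0, 0, 0, 1, -0.472, 0.372, 0.487, 0, 0, 0, 1, -0.472, 0.372, 0.488, 0, 0, 0, 0.2, -0.472, 0.372, 0.488, 0, 0, 0, 0.2, -0.472, 0.372, 0.488, 0, 0, 0, 0.2, -0.472, 0.372, 0.3, 0, 0, 0, 0.2, -0.472, 0.372, 0, 0, 0, 0, 0.2]'

```text
time_s: 28.5
tcp_pos: [0.4187, 0.334, 0.1087]
orientation: [[-0.033, -0.999, -0.003], [-0.999, 0.033, -0.003], [0.003, 0.003, -1.0]]
ft_force: [0.9, -0.0, -0.2]
opening: 0.0341
```

```bash
python3 - <<'E'
from h import *
st(); crop("side","s13.png",300,200,460,380,4); syr()
plan([.42,.294,.16],-90)
E
```

```text
t 28.5 tcp [0.4187 0.334  0.1087] yaw -91.9 f [ 0.9 -0.  -0.2] open 0.0341 j6 2.14
px [630. 199.] mid [ 0.6306 -0.88  ] axis [ 0.992 -0.125] deg -7.2 len 0.107 e [0.026 0.024]
px [215. 277.] mid [0.4204 0.2469] axis [ 0.999 -0.05 ] deg -2.9 len 0.086 e [0.018 0.014]
plan [0.42  0.294 0.16 ] yaw -90 shift [0.218, 0.015, -0.21] turn [-0.005, 0.002, -0.01]
```

View pics/s13.png

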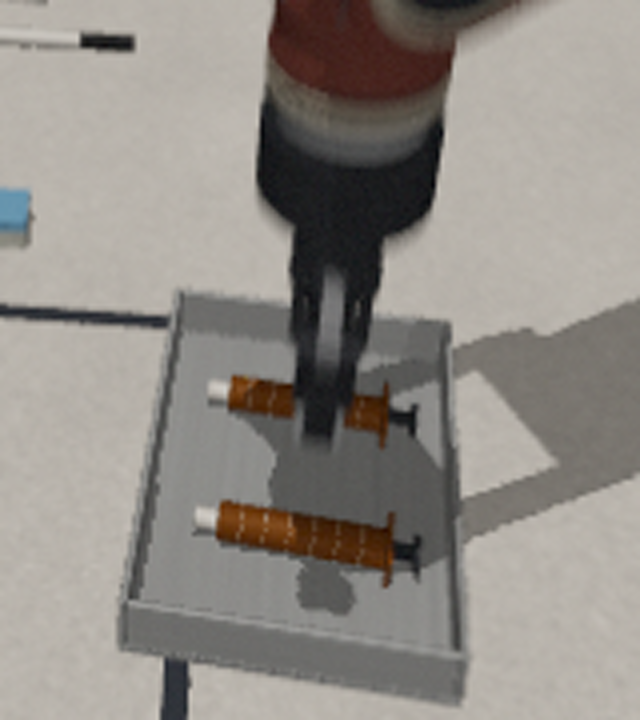

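arm_command --motion '[0, 0, -0.15, 0, 0, 0, 0, 0.1, 0.25, -0.2, -0.005, 0.002, -0.01, -1, 0.2, 0.54, -0.2, -0.005, 0.002, -0.01, -1, 0.2, 0.54, -0.2, -0.005, 0.002, -0.01, -1, 0.2, 0.54, -0.2, -0.005, 0.002, -0.01, -1]'

```text
time_s: 29.22
tcp_pos: [0.3156, 0.3014, 0.1571]
orientation: [[-0.001, -1.0, 0.001], [-1.0, 0.001, 0.003], [-0.003, -0.001, -1.0]]
ft_force: [-0.4, -0.1, 0.6]
opening: 0.0855
```

```bash
python3 - <<'E'
from h import *
st(); syr()
plan([.308,.292,.06],-90);plan([.308,.292,.004],-90)
E
```

```text
t 29.23 tcp [0.3156 0.3014 0.1571] yaw -90.1 f [-0.4 -0.1  0.6] open 0.0855 j6 2.16
px [630. 199.] mid [ 0.6228 -0.8794] axis [-0.998  0.07 ] deg 176.0 len 0.116 e [0.008 0.02 ]
px [181. 278.] mid [0.4192 0.3365] axis [ 0.999 -0.046] deg -2.6 len 0.086 e [0.026 0.014]
px [215. 277.] mid [0.4203 0.2465] axis [ 0.999 -0.035] deg -2.0 len 0.084 e [0.021 0.016]
plan [0.308 0.292 0.06 ] yaw -90 shift [0.049, 0.041, 0.487] turn [-0.0, 0.001, -0.0]
plan [0.308 0.292 0.004] yaw -90 shift [0.05, 0.041, 0.767] turn [-0.0, 0.001, -0.0]
```

arm_command --motion '[0.05, 0.041, 0.2, 0, 0, 0, -1, 0.05, 0.041, 0.45, 0, 0, 0, -1, 0.05, 0.041, 0.65, 0, 0, 0, -1, 0.05, 0.041, 0.76, 0, 0, 0, -1, 0.05, 0.041, 0.765, 0, 0, 0, -1]'

```text
time_s: 29.9
tcp_pos: [0.3077, 0.2914, 0.0027]
orientation: [[-0.002, -1.0, -0.003], [-1.0, 0.002, 0.0], [-0.0, 0.003, -1.0]]
ft_force: [-0.3, 0.3, 0.8]
opening: 0.0852
```

```bash
python3 - <<'E'
from h import *
st(); crop("side","s14.png",300,200,480,380,4)
E
```

```text
t 29.9 tcp [0.3077 0.2914 0.0027] yaw -90.1 f [-0.3  0.3  0.8] open 0.0852 j6 2.15
```

View pics/s14.png

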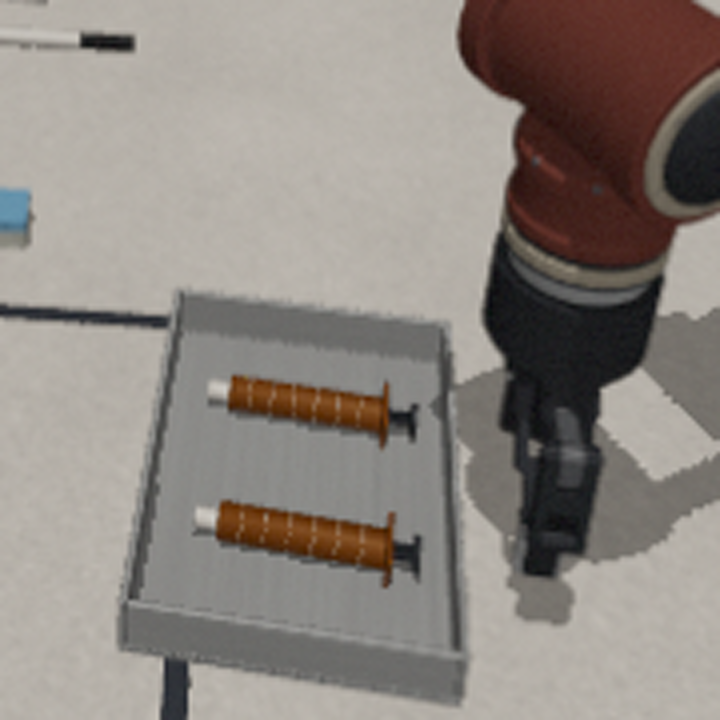

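arm_command --motion '[0, -0.1, 0, 0, 0, 0, -1, 0, -0.15, 0, 0, 0, 0, -1, -0.015, -0.22, 0, 0, 0, -0.003, -1, -0.03, -0.3, 0, 0, 0, -0.006, -1, -0.05, -0.38, 0, 0, 0, -0.008, -1, -0.07, -0.46, 0, 0, 0, -0.011, -1, -0.09, -0.54, 0, 0, 0, -0.014, -1, -0.11, -0.62, 0, 0, 0, -0.016, -1, -0.13, -0.7, 0, 0, 0, -0.019, -1, -0.15, -0.78, 0, 0, 0, -0.022, -1, -0.16, -0.84, 0, 0, 0, -0.024, -1, -0.16, -0.86, 0, 0, 0, -0.024, -1]'

```text
time_s: 31.45
tcp_pos: [0.4816, 0.3242, 0.004]
orientation: [[0.073, -0.997, -0.001], [-0.997, -0.073, 0.002], [-0.003, 0.0, -1.0]]
ft_force: [-6.4, 0.5, 3.6]
opening: 0.0855
```

```bash
python3 - <<'E'
from h import *
st(); crop("top","t15.png",125,150,285,310,5)
E
```

```text
t 31.45 tcp [0.4816 0.3242 0.004 ] yaw -85.8 f [-6.4  0.5  3.6] open 0.0855 j6 1.96
```

View pics/t15.png

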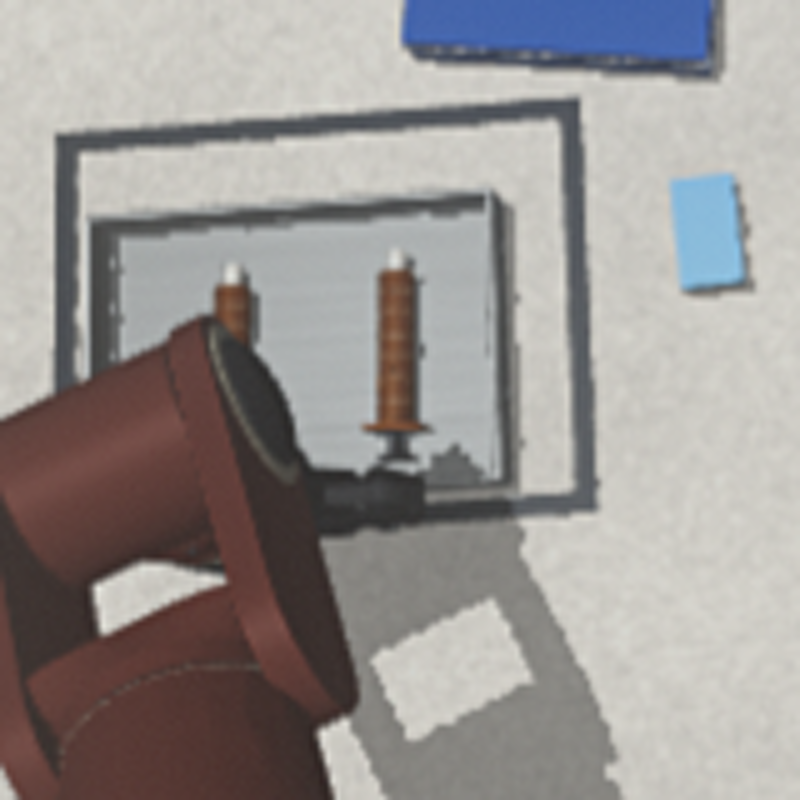

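```bash
python3 - <<'E'
from h import *
rect("top",cr([(90,217),(493,192),(508,485),(90,217)],125,150,5),.035)
b=np.array([.5913,.3282]); y=np.radians(4.3); ex=np.array([np.cos(y),np.sin(y)]);ey=np.array([-ex[1],ex[0]])
tl=pz("top",cr([(90,217)],125,150,5)[0],.035)[:2];tr=pz("top",cr([(493,192)],125,150,5)[0],.035)[:2]
c=(tl+tr)/2-.08*ex; print("tray c",c,"in bay",(c-b)@ex,(c-b)@ey,np.linalg.norm(tl-tr))
E
```

```text
[[0.6412, 0.4465], [0.6554, 0.2298], [0.4967, 0.2152], [0.6412, 0.4465]]
ctr [0.6086 0.3345] lenx 0.0797 leny 0.2333 yawx 5.2 yawy-90 -16.2
tray c [0.56853546 0.3321206 ] in bay -0.022406498868009914 0.00561641715299223 0.2171656483492771
```

arm_command --motion '[0, -0.04, 0, 0, 0, 0, -1, 0.01, -0.08, 0, 0, 0, 0, -1, 0.015, -0.11, 0, 0, 0, 0, -1, 0.015, -0.114, 0, 0, 0, 0, -1]'

```text
time_s: 32.0
tcp_pos: [0.5052, 0.3225, 0.0039]
orientation: [[0.073, -0.997, 0.001], [-0.997, -0.073, 0.002], [-0.002, -0.001, -1.0]]
ft_force: [-1.8, -1.9, -0.6]
opening: 0.0854
```

arm_command --motion '[0, 0.15, 0, 0, 0, 0, -1, 0, 0.3, -0.1, 0, 0, 0, -1, 0, 0.3, -0.5, 0, 0, 0, -1, 0.3, 0.5, -1, 0, 0, 0, -1, 0.8, 0.6, -1, 0, 0, 0, -1, 1, 0.7, -1, 0, 0, 0, -1, 1, 0.7, -1, 0, 0, 0, -1, 1, 0.7, -1, 0, 0, 0, -1, 1, 0.7, -1, 0, 0, 0, -1]'

```text
time_s: 33.12
tcp_pos: [0.3806, 0.1121, 0.204]
orientation: [[0.071, -0.997, 0.003], [-0.997, -0.071, 0.003], [-0.002, -0.003, -1.0]]
ft_force: [-1.0, 0.6, -0.5]
opening: 0.0855
```

```bash
python3 - <<'E'
from h import *
st(); im=crop("top","t16.png",125,150,285,310,5); syr(im)
cv2.imwrite("pics/t16f.png",im[:,:,::-1]); cv2.imwrite("pics/s16f.png",capture("side")[:,:,::-1])
E
```

```text
t 33.12 tcp [0.3806 0.1121 0.204 ] yaw -85.9 f [-1.   0.6 -0.5] open 0.0855 j6 1.6
px [630. 199.] mid [ 0.6283 -0.8786] axis [-0.995  0.104] deg 174.0 len 0.105 e [0.026 0.027]
px [205. 212.] mid [0.5981 0.2835] axis [0.999 0.048] deg 2.7 len 0.084 e [0.027 0.014]
px [172. 214.] mid [0.5898 0.3727] axis [0.999 0.036] deg 2.1 len 0.084 e [0.027 0.016]
px [636. 272.] mid [ 0.4298 -0.8661] axis [-0.995  0.098] deg 174.4 len 0.087 e [0.008 0.016]
```

View pics/t16.png

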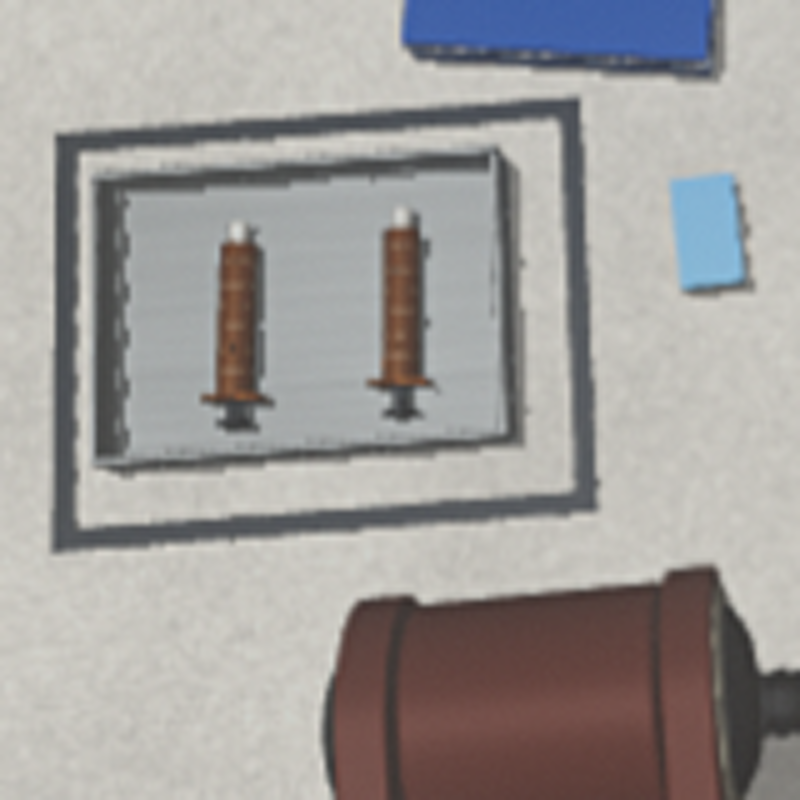

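View pics/t16f.png

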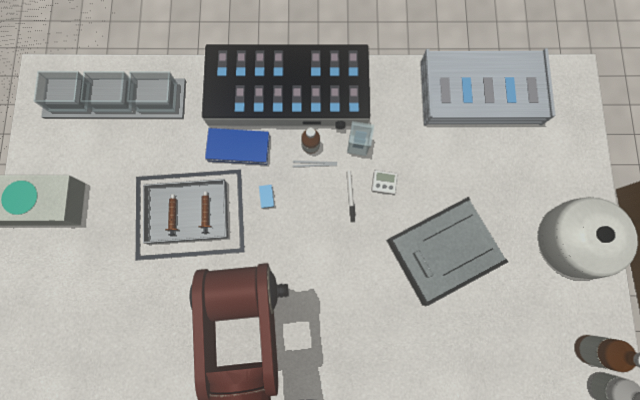

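View pics/s16f.png

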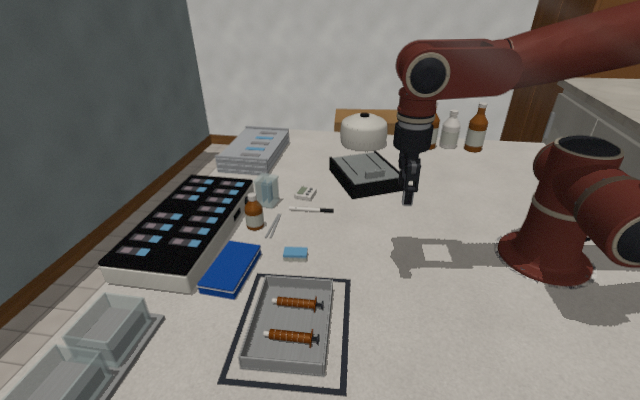

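```bash
python3 - <<'E'
from h import *
c=rect("top",cr([(95,178),(496,151),(508,440),(97,462)],125,150,5),.035)
b=rect("top",cr([(56,136),(579,100),(597,508),(53,550)],125,150,5),0)
y=np.radians(4.3); ex=np.array([np.cos(y),np.sin(y)]);ey=np.array([-ex[1],ex[0]])
print("in bay mm",(c-b)@ex*1e3,(c-b)@ey*1e3)
drawcase("top",.0,"d17.png",(370,180,530,315),5)
E
```

```text
[[0.6629, 0.4455], [0.6783, 0.2291], [0.5205, 0.2162], [0.5087, 0.4323]]
ctr [0.5926 0.3308] lenx 0.1565 leny 0.2167 yawx 4.8 yawy-90 3.6
[[0.6956, 0.483], [0.717, 0.1908], [0.4877, 0.1733], [0.4651, 0.4656]]
ctr [0.5913 0.3282] lenx 0.2306 leny 0.293 yawx 4.3 yawy-90 4.3
in bay mm 1.474314001589818 2.482590481826024
```

View pics/d17.png

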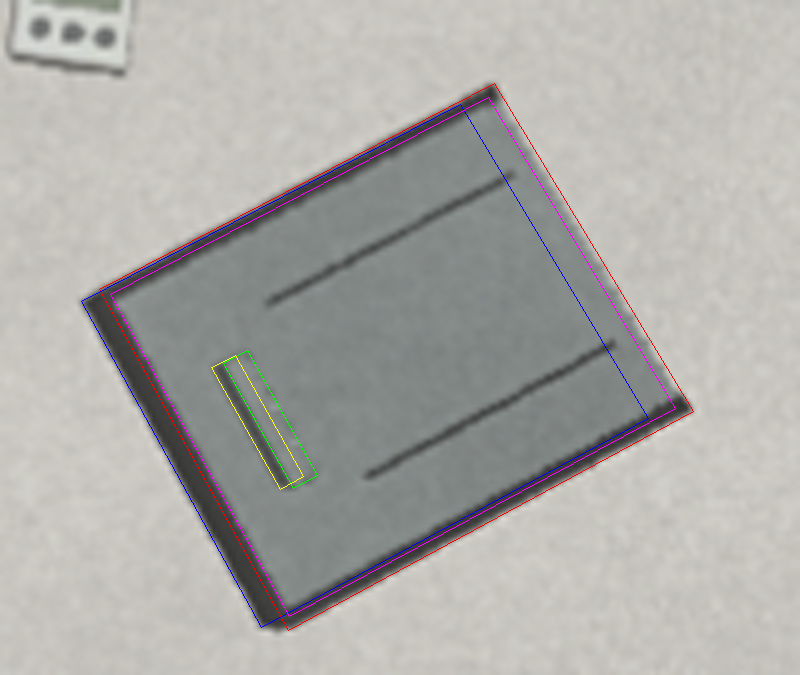

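```bash
python3 -c "
from h import *
print(hand_in()); st()"
```

```text
the job is handed in; nothing more can be done
None
the job is handed in; nothing more can be done
```

I cleared all four syringes off the bench and handed the job in at about 33 s of the 200 s. The hand-in gives no verdict, so what follows rests on my last camera checks.

- **Case:** I slid the cover back about 185 mm and laid the two loaded syringes flat inside, with their plungers still drawn out when last seen. I then slid the cover shut until it hit the stop: the force rose to about 14 N, against about 3 N of sliding friction. Against my drawn model, the cover's far edge and grip bar sat a few millimetres off, but by about the same amount as in the first picture. I take that as model error, not the cover being ajar.
- **Tray:** I laid the two spent syringes flat in the tray, plungers still home, and pushed the tray along the bench. It measures about 1.5 mm and 2.5 mm off the centre of the taped rectangle, turned within about 1° of it.
- **Bystanders:** all seven look unmoved in the last top and side pictures, though I did not measure them. The arm is clear of everything, at z ≈ 0.20 m.
- **Disturbances:** I saw no knocked syringe and no slip of the grip.

No check failed. The only disagreement was the cover offset noted above.

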